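# Clear and load the hot plate and set its heat

## Robot

A 6-joint arm with a two-finger parallel gripper is mounted at the origin on the work surface. World frame = base frame: x ahead of the robot, y to its left, z up, the work surface at z = 0. Lengths are in mm, angles in rad, forces in N, time in s.
With the tool pointing down it reaches from about 300 to 850 mm from the base axis. Payload 4.2 kg.
Tool frame: the origin (TCP) lies midway between the tips of the shut fingers; the grasp point (between the pads) lies 19 mm behind it (pinch_z is the z of the grasp point in the tool frame, in mm); z points along the fingers, x is the direction in which the jaws open and shut, and the axes are right-handed (so a half turn about z gives the same grasp; the last joint's range is limited). The gripper opens to 91 mm and grips with 3 to 60 N. Pads are 32 mm wide; open, the fingers measure 118 mm over their backs; the gripper's body (76 mm by 178 mm) begins 60 mm behind the grasp point.
Start: joints at [-1.332, 0.32, 1.565, -0, 1.257, -0.02], TCP at [147.157, -555.867, 213.976] pointing down, gripper open.
Joint ranges: [-3.11, 3.11], [-0.84, 2.01], [0.21, 2.61], [-1.34, 4.49], [0.05, 2.63], [-2.56, 2.56]. Speed limits (rad/s): [2.57, 2.57, 3.14, 3.14, 3.14, 3.14].

## Interface

Orientations are given as a unit quaternion [x, y, z, w].
In Python, from workcell import * gives the robot as it stands.
- The arm moves only by the tool move_arm, never from a script. Its arguments are lists of equal length, an entry for each row: "offset": the shift along the tool's x, y, z scaled (see below), a list of three; "rotation": the turn, a rotation vector about the tool's x, y, z scaled (see below), a list of three; "gripper": the gripper command: -1 is shut, 1 is fully open, values between are in proportion. In form: {"offset": [[tx, ty, tz], ...], "rotation": [[rx, ry, rz], ...], "gripper": [gripper, ...]}. A call has 1 to 5 rows; each row shifts and turns the commanded pose from where the row before left it, along the tool's axes as they then stand; what a row does not reach is not made up. The controller multiplies each number of a shift by 0.4 m and each number of a turn by 360 degrees. A row lasts 1/8 s, in which the tool goes at most 62.5 mm and 10.7 degrees, less where a joint would pass 70% of its speed; a pose out of reach is approached as far as the arm can. A call with a number of a shift or a turn outside -1 to 1 is refused whole. A call with a gripper value outside its range is refused whole. The fingers move at their own pace and stop on an object; the grip force is fixed at half the most. Time passes only in rows, so rows that do not move let the fingers close. It gives the time, the measured TCP pose, the force and the opening at its end, in the units of the state.
- get_state(): the state, without advancing time (a new reading comes with each control period).
- grab_frame(name): name is "scene" or "side" or "wrist"; returns a dict with "color" (400x640x3 uint8, red, green, blue), "fx", "fy", "cx", "cy" (pixels), "world_from_camera" (4x4, takes a point from camera to world coordinates); the wrist camera has in their place "hand_eye" (4x4, takes a point from camera to tool coordinates, whose origin is the TCP and whose axes are the tool frame's). Camera axes: x right, y up, looking along -z (the intrinsics and any distortion apply to the point x, -y, -z); pixel columns grow to the right and rows downward; lengths in mm; the calibration is good to about 2 mm. A picture is of the moment at which its call begins: read the wrist's pose just before it. There is no depth.
- close_job(): hands the job in, once; it reports no verdict.
The state is a dict: "t": time; "joints": joint angles; "qd": joint speeds; "effort": joint torques, N m; "position": TCP position; "tool_rot": TCP orientation; "wrist_force": force on the tool from outside, world axes, zero at the start; "torque": the same for the moment, N m; "gripper_width": opening from 0.0 (shut) to 1.0 (fully open).
Only numpy, scipy, OpenCV 4.12 (cv2) and the standard library are available. Lean on these libraries where they do the work, as an engineer would, in place of code of your own. Each camera call takes 0.05 s, during which the arm holds its last target.

## Task

First move the ring clamp off the hot plate and lay it along the middle of the grey felt mat. Then slide the top tile, with its crucible, sideways off the stack of three onto the hot plate, centred and square, keeping it flat and down without lifting it or shifting the tiles below, and then roll the heat thumbwheel up until its long ridge stands straight up. Leave the crucible standing on the tile and everything else on the bench where it is.

Things in the scene. Friction and masses are not known exactly. Their poses are not given: they have to be found in the camera images.
- hotplate: bench hot plate, fixed. Flat steel top 150 (its x) x 90 (its y) mm, 34 mm above the bench; origin on the bench under the centre of that top, x along its length pointing away from the wheel, z up. The wheel's low bracket (14 mm high, 70 mm wide) reaches from x = -75 to x = -190 mm on the robot's side
- plate_top (a point): centre of the hot plate's steel top surface, 34 mm above the bench; axes as the hot plate's
- heat_wheel (a joint): black thumbwheel on the hot plate's bracket, rad. 0 = its long ridge points straight up; negative = it leans by that angle to the hot plate's -x (robot's) side; increasing moves the wheel's top towards the hot plate's +x. Range -2.1 to 1.0; friction 0.05 N m, stays where left. 8 radial ridges 45 degrees apart, 4 mm thick; the long ridge is 40 mm wide along the axle, the rest 20
- wheel_axis (a point): middle of the thumbwheel on its level axle (along the hot plate's y), 58 mm above the bench, 140 mm from the hot plate's centre along its -x; axes as the hot plate's. Wheel core radius 34 mm, 20 mm wide; ridges reach radius 50 mm. Cheeks 60 mm high stand 24 to 30 mm either side of its middle, each with a thin steel pointer up to 78 mm
- tile_top: top tile of the stack of three, the one that carries the crucible: plain white ceramic tile 140 (its x) x 66 (its y) x 12 mm, 0.15 to 0.31 kg; origin at the centre of its underside, z up. Starts with its underside 36 mm above the bench, 2 mm higher than the hot plate's top
- tile_mid: middle tile of that stack: plain white ceramic tile 140 (its x) x 66 (its y) x 12 mm, 0.15 to 0.31 kg; origin at the centre of its underside, z up; underside 24 mm above the bench
- tile_low: lowest tile of that stack: plain white ceramic tile 140 (its x) x 66 (its y) x 12 mm, 0.15 to 0.31 kg; origin at the centre of its underside, z up; underside 12 mm above the bench, on a wooden trivet
- trivet_work: fixed wooden board 150 x 78 x 12 mm under the stack of three, close beside the hot plate on its +y or its -y side; origin at the centre of its underside
- crucible: loose terracotta cup, 52 mm across the mouth, 36 mm high, 0.08 kg, standing on the top tile somewhere along its length; origin at the centre of its foot, z up
- spare_high: upper tile of the other stack (two tiles on a like trivet on the other side of the hot plate): plain white ceramic tile 140 (its x) x 66 (its y) x 12 mm, 0.15 to 0.31 kg; origin at the centre of its underside, z up
- spare_low: lower tile of that other stack: plain white ceramic tile 140 (its x) x 66 (its y) x 12 mm, 0.15 to 0.31 kg; origin at the centre of its underside, z up
- flux_bottle: amber bottle 48 mm across, 120 mm high, standing beyond the hot plate; origin at the centre of its foot
- ring_clamp: wooden ring clamp, a bar 130 (its x) x 26 (its y) x 24 mm with a steel band round its middle, 0.09 kg; origin at the centre of its underside, z up. Starts lying on the hot plate, underside 34 mm above the bench
- mat: thin grey felt mat, fixed flat on the bench beyond one of the two stacks, 160 (its x) x 70 (its y) x 3 mm; origin at the centre of its underside, z up
- hammer: hammer lying on the bench, 190 mm along its x; origin on its underside
- tool_cup: blue plastic cup, 72 mm across, 100 mm high, standing on the bench; origin at the centre of its foot
Not all that is in view belongs to the job. Leave any purple or yellow look-alike of the crucible alone.

How it is judged:
By the outcome, as a careful person would: the job done as asked, in the order asked, and still so for the second after the job is handed in, with the robot touching nothing.
It also fails if it takes over 72 s, if anything falls off the work surface, if the arm or the gripper's body presses on something with over 40 N, if the wrist force passes 120 N, or if a joint passes its speed limit or range.

## Working session

There is one attempt and no reset: what is moved stays moved. The work goes in short steps, Python scripts to look and compute and a tool call to move; the robot and the scene stay as the last step left them, time stands still between calls to the robot, and variables do not carry over. Pictures are saved under pics/ and viewed, and the job is handed in when it is done.

Besides the shell and the picture viewer there is one more tool, called after ">>>" as name(argument=value, ...) on one line, values as JSON. move_arm: Moves the arm, as the interface text tells. Its arguments: {"type":"object","properties":{"offset":{"type":"array","items":{"type":"array","items":{"type":"number","minimum":-1,"maximum":1}}},"rotation":{"type":"array","items":{"type":"array","items":{"type":"number","minimum":-1,"maximum":1}}},"gripper":{"type":"array","items":{"type":"number"}}},"required":["offset","rotation","gripper"]}

```bash
mkdir -p pics; ls; python3 - <<'E'
from workcell import *
import cv2
s=get_state();print(s)
for n in ["scene","side","wrist"]:
    f=grab_frame(n);cv2.imwrite(f"pics/{n}0.png",f["color"][:,:,::-1])
    print(n,{k:(v.tolist() if hasattr(v,'tolist') else v) for k,v in f.items() if k!="color"})
E
```

```text
pics
{'t': 0.0, 'joints': array([-1.33202228e+00,  3.20269498e-01,  1.56570204e+00, -2.24749826e-05,
        1.25737565e+00, -2.00422130e-02]), 'qd': array([-0.00076997, -0.00012688, -0.00154087,  0.00091737, -0.00063504,
        0.00087171]), 'effort': array([ 1.93815773e-03, -4.12455583e+01, -2.31969827e+01,  7.29674217e-02,
        4.59095836e-02, -1.52419493e-04]), 'position': array([ 147.01213538, -555.35696003,  213.12421034]), 'tool_rot': array([ 7.92446265e-01, -6.09941102e-01, -6.91012251e-04, -5.40574488e-04]), 'wrist_force': array([-0.16281713,  0.65136952, -0.30915142]), 'torque': array([-0.03720978, -0.03543211,  0.01251187]), 'gripper_width': 1.0002600378347168}
scene {'fx': 366.81419148923726, 'fy': 366.81419148923726, 'cx': 321.19524520753305, 'cy': 202.83181474097665, 'world_from_camera': [[-0.7622161878283905, -0.340297428945138, 0.5506579181903086, 1120.6932085906246], [0.6471317283759676, -0.4212325444129046, 0.6354397451029983, 713.0880054545776], [0.015716524472312587, 0.840690670449458, 0.5412875275468224, 601.6182062293019], [0.0, 0.0, 0.0, 1.0]]}
side {'fx': 413.62693319581933, 'fy': 413.62693319581933, 'cx': 321.2129519762844, 'cy': 193.16107947916456, 'world_from_camera': [[0.9733234803594822, 0.14684782007931793, -0.17628703956575176, 417.2760099894434], [-0.22890604988689636, 0.5692706832584588, -0.7896410003967788, -684.1178136711219], [-0.015602016090312311, 0.808929296613987, 0.5876988771246018, 631.9668510372684], [0.0, 0.0, 0.0, 1.0]]}
wrist {'fx': 284.39340366472305, 'fy': 284.39340366472305, 'cx': 321.10295832758044, 'cy': 197.50748093511135, 'hand_eye': [[0.9999999566599047, -0.00029412014167257746, -1.3173025175826895e-05, 0.4819952451916576], [-0.00028736619684975584, -0.9653487523825355, -0.2609630312786647, -74.76179912947161], [6.403792031239211e-05, 0.26096302375398445, -0.9653487950644163, -170.8372867328018], [0.0, 0.0, 0.0, 1.0]]}
```

View pics/scene0.png

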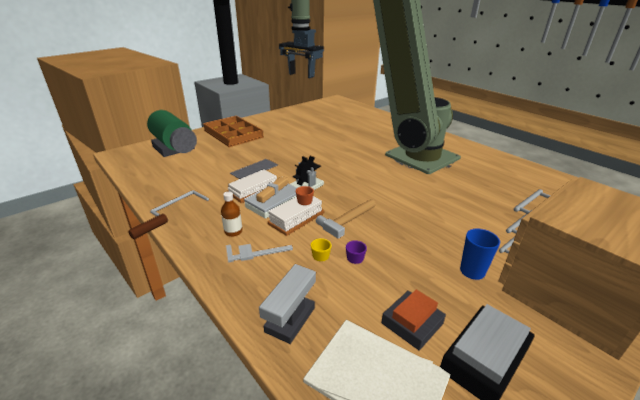

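View pics/side0.png

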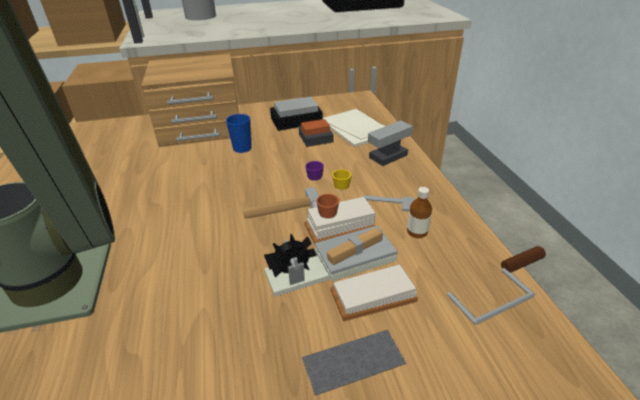

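View pics/wrist0.png

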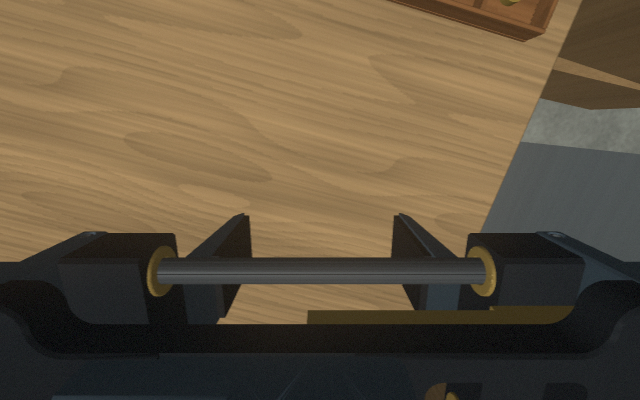

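```bash
python3 - <<'E'
import cv2
a=cv2.imread("pics/side0.png");cv2.imwrite("pics/side0c.png",cv2.resize(a[175:400,240:440],None,fx=4,fy=2.66*1.0,interpolation=cv2.INTER_CUBIC) if 0 else cv2.resize(a[175:325,240:440],None,fx=4,fy=4,interpolation=cv2.INTER_CUBIC))
a=cv2.imread("pics/scene0.png");cv2.imwrite("pics/scene0c.png",cv2.resize(a[145:275,215:385],None,fx=4.5,fy=4.5,interpolation=cv2.INTER_CUBIC))
E
```

```text
(no output)
```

View pics/side0c.png

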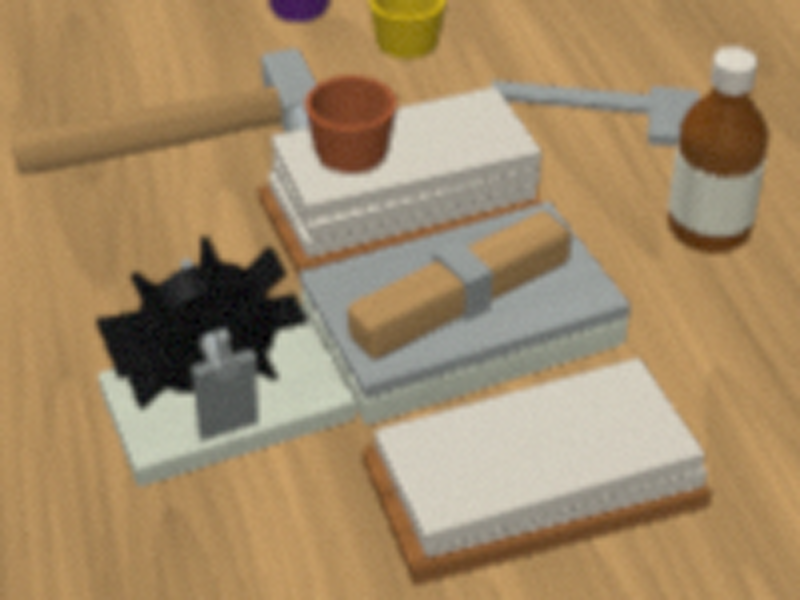

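View pics/scene0c.png

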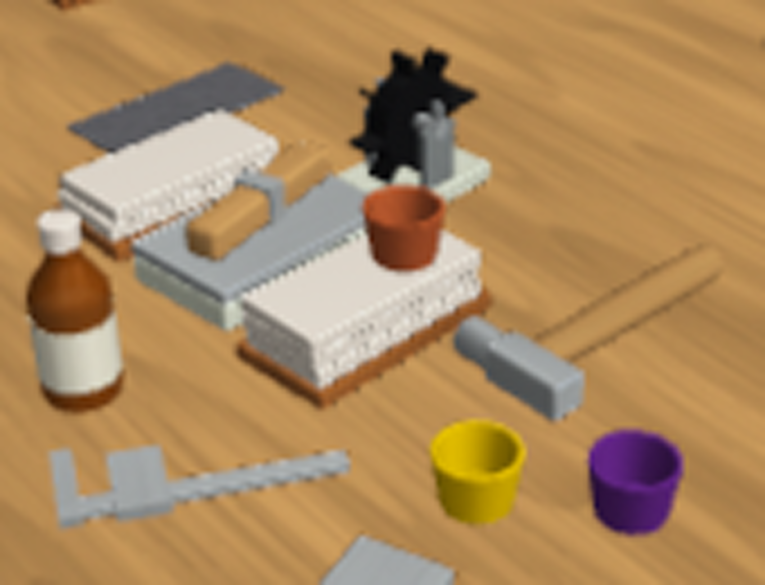

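```bash
cat > h.py <<'E'
import numpy as np
from scipy.optimize import least_squares
from scipy.spatial.transform import Rotation as R
import json
def cam(f,state=None):
    T=np.array(f["world_from_camera"]) if "world_from_camera" in f else None
    if T is None:
        W=np.eye(4);W[:3,:3]=R.from_quat(state["tool_rot"]).as_matrix();W[:3,3]=state["position"];T=W@np.array(f["hand_eye"])
    return dict(T=T,K=(f["fx"],f["fy"],f["cx"],f["cy"]))
def proj(c,P):
    P=np.atleast_2d(P);T=c["T"];p=(P-T[:3,3])@T[:3,:3];fx,fy,cx,cy=c["K"]
    return np.c_[cx+fx*p[:,0]/-p[:,2],cy+fy*-p[:,1]/-p[:,2]]
def ray(c,uv,z):
    fx,fy,cx,cy=c["K"];uv=np.atleast_2d(uv).astype(float)
    d=np.c_[(uv[:,0]-cx)/fx,-(uv[:,1]-cy)/fy,-np.ones(len(uv))]@c["T"][:3,:3].T;o=c["T"][:3,3]
    return o+d*((z-o[2])/d[:,2])[:,None]
def fitrect(L,Wd,z,obs,x0):
    # obs: list (cam, (sx,sy), uv)
    def pts(p,s):
        c,sn=np.cos(p[2]),np.sin(p[2]);a=s[0]*L/2;b=s[1]*Wd/2
        return [p[0]+c*a-sn*b,p[1]+sn*a+c*b,z]
    f=lambda p:np.concatenate([proj(c,pts(p,s))[0]-uv for c,s,uv in obs])
    r=least_squares(f,x0,x_scale=[10,10,.05]);return r.x,r.fun.round(1)
E
python3 - <<'E'
from h import *
from workcell import *
side=cam(grab_frame("side"));sc=cam(grab_frame("scene"))
S=lambda u,v:(side,None,np.array([240+u/4,175+v/4]))
def s(sx,sy,u,v):return (side,(sx,sy),np.array([240+u/4,175+v/4]))
def F(sx,sy,u,v):return (side,(sx,sy),np.array([u,v]))
def g(sx,sy,u,v):return (sc,(sx,sy),np.array([215+u/4.5,145+v/4.5]))
x0=[560,-100,.1]
for n,L,W,z,ss,gg in [("hot",150,90,34,[s(-1,1,303,283),s(1,1,548,207),s(1,-1,628,303),s(-1,-1,362,388)],[g(1,-1,135,258),g(1,1,232,302)]),
 ("tile",140,66,48,[s(-1,1,273,138),s(1,1,497,90),s(1,-1,541,155),s(-1,-1,310,212)],[g(1,-1,244,300),g(1,1,316,345),g(-1,1,480,260)]),
 ("spare",140,66,36,[s(-1,1,378,433),s(1,1,645,362),s(1,-1,704,458),s(-1,-1,428,538)],[g(1,-1,62,183),g(1,1,126,228),g(-1,-1,220,113),g(-1,1,277,145)]),
 ("mat",160,70,3,[F(-1,1,303,360),F(1,1,388,332),F(1,-1,405,357),F(-1,-1,314,391)],[g(1,-1,70,127),g(-1,-1,230,64),g(-1,1,284,90)]),
 ]:
  for o in (ss,gg,ss+gg): 
    r=fitrect(L,W,z,o,x0);print(n,r[0].round(3),r[1])
E
```

```text
hot [ 6.21435e+02 -8.65720e+01  1.61000e-01] [-1.8 -1.7 -0.1 -1.2  1.2  1.   0.6  1.3]
hot [ 6.26677e+02 -6.71910e+01  2.03000e-01] [-0.4 -0.8  0.4  0.7]
hot [ 6.21656e+02 -8.32680e+01  1.89000e-01] [-2.2 -2.  -1.4 -2.6  0.6 -1.   1.3  0.6 -1.9 -3.9 -1.7 -2.5]
tile [6.20947e+02 1.92590e+01 1.02000e-01] [-0.5  0.4 -0.  -0.3  1.  -0.1 -0.5 -0.2]
tile [6.2315e+02 3.5037e+01 9.7000e-02] [-0.6  0.3 -0.3  0.5  1.  -1.1]
tile [6.21118e+02 2.48520e+01 1.15000e-01] [-0.9 -0.8 -1.  -1.8  0.2 -1.9 -0.7 -1.7 -2.  -1.4 -1.5 -1.4 -1.  -3.1]
spare [ 6.26018e+02 -1.96310e+02  8.90000e-02] [-0.6 -0.4 -0.4 -0.4  1.4  0.1 -0.4  0.3]
spare [ 6.30589e+02 -1.74998e+02  1.58000e-01] [-0.1  1.  -0.3 -1.4 -0.5  0.6  0.8 -0. ]
spare [ 6.25811e+02 -1.93110e+02  1.05000e-01] [-1.2 -1.1 -1.6 -1.9  0.5 -1.6 -0.5 -0.7 -1.8 -2.5 -3.2 -4.6 -1.1 -1.7
 -0.8 -2. ]
mat [ 5.50751e+02 -3.08857e+02  1.21000e-01] [-1.6 -3.9 -1.3 -4.7  1.4  3.9  1.3  3.4]
mat [ 5.50944e+02 -3.01244e+02  1.25000e-01] [-0.6  0.4 -0.1 -0.4  0.7 -0.2]
mat [ 5.50442e+02 -3.08395e+02  1.19000e-01] [-1.9 -4.2 -1.5 -4.8  1.1  3.8  1.   3.  -1.5 -0.5 -0.9 -1.1 -0.3 -0.9]
```

>>> move_arm(offset=[[-0.07,-0.125,-0.01],[-0.07,-0.125,-0.01],[-0.07,-0.125,-0.01],[-0.07,-0.125,-0.01],[-0.07,-0.125,-0.01]], rotation=[[0,0,0],[0,0,0],[0,0,0],[0,0,0],[0,0,0]], gripper=[1,1,1,1,1])

```text
t: 0.88
position: [354.1, -355.1, 234.2]
tool_rot: [0.792, -0.61, 0.0, 0.0]
wrist_force: [1.0, -0.6, -0.7]
gripper_width: 1.001
```

>>> move_arm(offset=[[-0.07,-0.125,-0.01],[-0.07,-0.125,-0.01],[-0.07,-0.125,-0.01],[-0.07,-0.125,-0.01],[-0.07,-0.125,-0.01]], rotation=[[0,0,0],[0,0,0],[0,0,0],[0,0,0],[0,0,0]], gripper=[1,1,1,1,1])

```text
t: 1.5
position: [560.0, -155.8, 254.1]
tool_rot: [0.792, -0.61, 0.0, 0.0]
wrist_force: [0.4, -1.2, -0.3]
gripper_width: 1.002
```

>>> move_arm(offset=[[-0.07,-0.125,0],[0,0,0]], rotation=[[0,0,0],[0,0,0]], gripper=[1,1])

```text
t: 1.75
position: [602.1, -114.4, 253.0]
tool_rot: [0.794, -0.608, -0.0, -0.0]
wrist_force: [-0.9, -1.0, -0.7]
gripper_width: 1.0
```

```bash
python3 - <<'E'
from workcell import *
import cv2,pickle
s=get_state();print(s["t"],s["position"],s["tool_rot"],s["joints"])
f=grab_frame("wrist");cv2.imwrite("pics/w1.png",f["color"][:,:,::-1]);pickle.dump((s,f),open("w1.pkl","wb"))
E
```

```text
1.75 [ 602.1032108  -114.43515527  252.95349438] [ 7.93876147e-01 -6.08079344e-01 -3.40442038e-04 -2.41319918e-04] [-2.06983398e-01  3.60364670e-01  1.40530612e+00  7.43413340e-04
  1.37632753e+00  1.10015093e+00]
```

View pics/w1.png

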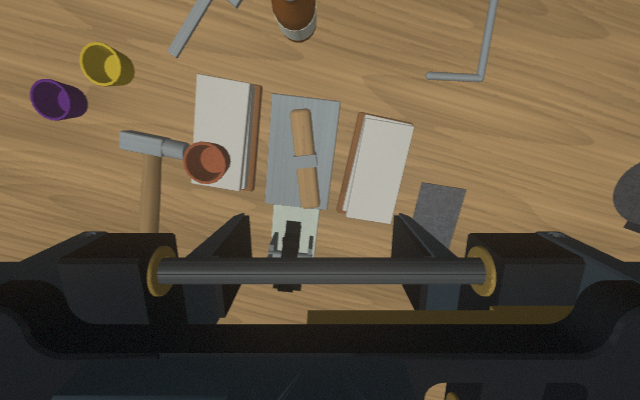

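```bash
python3 - <<'E'
import cv2
a=cv2.imread("pics/w1.png");cv2.imwrite("pics/w1c.png",cv2.resize(a[65:215,180:340],None,fx=4,fy=4,interpolation=cv2.INTER_CUBIC))
cv2.imwrite("pics/w1d.png",cv2.resize(a[95:255,320:480],None,fx=3.7,fy=3.7,interpolation=cv2.INTER_CUBIC))
E
```

```text
(no output)
```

View pics/w1c.png

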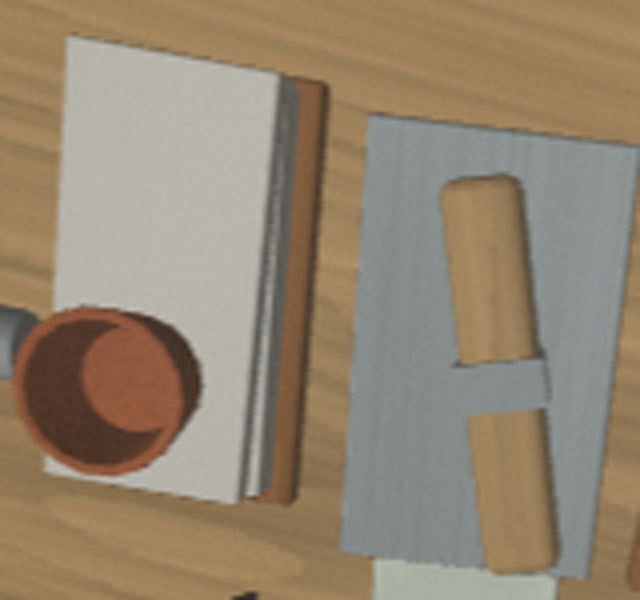

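View pics/w1d.png

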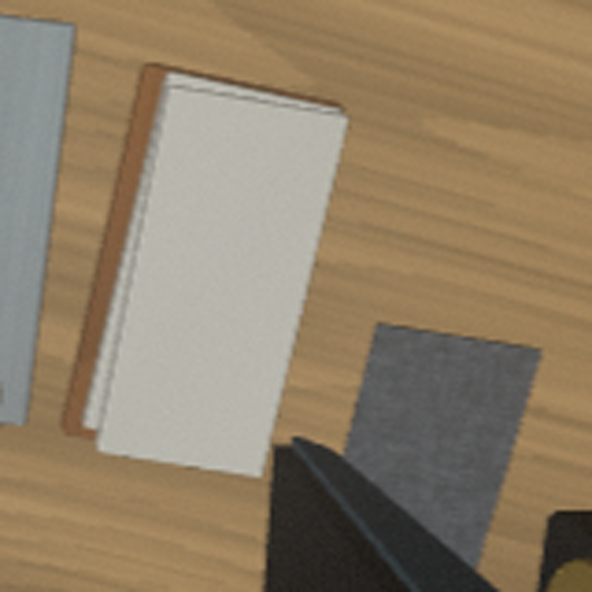

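```bash
python3 - <<'E'
from h import *
import pickle
s,f=pickle.load(open("w1.pkl","rb"));c=cam(f,s)
def o(sx,sy,u,v):return (c,(sx,sy),np.array([180+u/4,65+v/4]))
def d(sx,sy,u,v):return (c,(sx,sy),np.array([320+u/3.7,95+v/3.7]))
x0=[600,-80,.1]
for n,L,W,z,ob in [("tile",140,66,48,[o(1,1,68,36),o(1,-1,282,72),o(-1,-1,241,502),o(-1,1,45,472)]),
("hot",150,90,34,[o(1,1,368,115),o(1,-1,640,147),o(-1,-1,586,578),o(-1,1,342,550)]),
("clamp",130,26,58,[o(1,1,442,180),o(1,-1,520,177),o(-1,-1,557,570),o(-1,1,484,574)]),
("spare",140,66,36,[d(1,1,165,85),d(1,-1,347,118),d(-1,-1,264,477),d(-1,1,97,450)]),
("mat",160,70,3,[d(1,1,377,323),d(1,-1,541,348)])]:
    r=fitrect(L,W,z,ob,x0);print(n,r[0].round(3),r[1]);print(np.vstack([ray(c,q[2],z)[0] for q in ob])[:,:2].round(1).tolist())
print(ray(c,[[320+346/3.7,95+450/3.7],[320+478/3.7,95+565/3.7]],3))
print("crucible foot",ray(c,[[180+138/4,65+380/4]],48+5), "mouth",ray(c,[[180+108/4,65+390/4]],84))
E
```

```text
tile [6.22369e+02 2.65770e+01 9.70000e-02] [-0.1 -0.8  0.1 -0.3 -0.1  0.8  0.1  0.5]
[[687.9, 66.0], [694.9, 0.6], [557.1, -13.0], [550.1, 52.9]]
hot [ 6.23745e+02 -8.02730e+01  1.52000e-01] [-0.4 -0.9  0.7 -0.7  0.6  0.9 -0.9  1.1]
[[690.2, -25.2], [703.7, -112.8], [557.4, -134.8], [544.8, -48.0]]
clamp [ 6.20325e+02 -8.89090e+01  3.48000e-01] [-0.8 -0.5  0.8 -1.6  0.5  1.  -0.5  1.5]
[[676.7, -55.6], [683.8, -78.6], [564.8, -122.3], [557.0, -98.9]]
spare [ 6.26742e+02 -1.90301e+02  1.09000e-01] [ 0.3 -0.1  0.2 -1.  -0.4  0.4 -0.1  1. ]
[[692.5, -149.5], [698.6, -215.7], [561.4, -231.1], [555.1, -164.9]]
mat [ 5.51556e+02 -3.08768e+02  1.10000e-01] [-0.3 -0.1  0.3  0.1]
[[627.2, -265.6], [634.9, -334.3]]
[[ 572.33053503 -272.14634575    3.        ]
 [ 537.54406849 -345.60978339    3.        ]]
crucible foot [[590.2236172   26.07573396  53.        ]] mouth [[591.95115209  24.08601423  84.        ]]
```

```bash
cat >> h.py <<'E'
def plan(x,y,z,yawx,rot_first=False):
    """yawx deg: world yaw of tool x. prints total offset units and rotation units"""
    from workcell import get_state
    s=get_state();Rm=R.from_quat(s["tool_rot"]).as_matrix()
    a=np.radians(yawx);Rt=np.array([[np.cos(a),np.sin(a),0],[np.sin(a),-np.cos(a),0],[0,0,-1]])
    rv=R.from_matrix(Rm.T@Rt).as_rotvec()/(2*np.pi)
    d=np.array([x,y,z])-s["position"];
    print("t",s["t"],"pos",s["position"].round(1),"yaw",np.degrees(np.arctan2(Rm[1,0],Rm[0,0])).round(2),"F",s["wrist_force"].round(1),"w",round(s["gripper_width"],3))
    print("off before-rot",(Rm.T@d/400).round(4),"after-rot",(Rt.T@d/400).round(4),"rot",rv.round(4),"dist",np.linalg.norm(d).round(1))
E
python3 -c "
from h import *
plan(620.3,-88.9,100,-70.1);plan(620.3,-88.9,38,-70.1)"
```

```text
t 1.8 pos [ 600.6 -116.1  253.1] yaw -75.0 F [-0.6  0.2 -0.2] w 1.002
off before-rot [-0.0528 -0.0658  0.3826] after-rot [-0.0471 -0.0695  0.3827] rot [ 0.0002  0.     -0.0136] dist 156.7
t 1.8 pos [ 600.6 -116.1  253.1] yaw -75.0 F [-0.6  0.2 -0.2] w 1.002
off before-rot [-0.0527 -0.066   0.5376] after-rot [-0.0471 -0.0695  0.5377] rot [ 0.0002  0.     -0.0136] dist 217.7
```

>>> move_arm(offset=[[-0.053,-0.066,0.1],[0,0,0.14],[0,0,0.14],[0,0,0]], rotation=[[0,0,-0.0136],[0,0,0],[0,0,0],[0,0,0]], gripper=[1,1,1,1])

```text
t: 2.3
position: [615.8, -90.7, 97.9]
tool_rot: [0.817, -0.576, -0.005, 0.003]
wrist_force: [-0.4, 0.9, -0.1]
gripper_width: 1.002
```

```bash
python3 -c "
from h import *
plan(620.3,-88.9,38,-70.1)
from workcell import *
import cv2
cv2.imwrite('pics/w2.png',grab_frame('wrist')['color'][:,:,::-1])"
```

```text
t 2.3 pos [615.8 -90.7  97.9] yaw -70.36 F [-0.4  0.9 -0.1] w 1.002
off before-rot [ 0.0002 -0.0137  0.1497] after-rot [-0.0005 -0.0122  0.1498] rot [ 0.0016  0.0008 -0.0007] dist 60.1
```

View pics/w2.png

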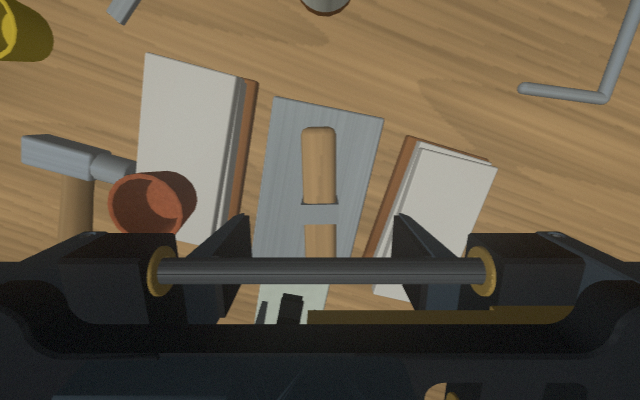

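>>> move_arm(offset=[[0,-0.012,0.075],[0,0,0.073],[0,0,0]], rotation=[[0,0,0],[0,0,0],[0,0,0]], gripper=[1,1,1])

```text
t: 2.72
position: [624.8, -89.2, 44.0]
tool_rot: [0.818, -0.576, 0.0, -0.0]
wrist_force: [-0.0, 0.3, 0.8]
gripper_width: 0.998
```

```bash
python3 -c "
from h import *
plan(620.3,-88.9,38,-70.1)"
```

```text
t 2.725 pos [624.8 -89.2  44. ] yaw -70.32 F [-0.   0.3  0.8] w 0.998
off before-rot [-0.0046  0.0104  0.015 ] after-rot [-0.0046  0.0104  0.015 ] rot [-0.0001 -0.0001 -0.0006] dist 7.5
```

>>> move_arm(offset=[[-0.003,0.008,0.012],[0,0,0],[0,0,0],[0,0,0],[0,0,0]], rotation=[[0,0,0],[0,0,0],[0,0,0],[0,0,0],[0,0,0]], gripper=[1,-1,-1,-1,-1])

```text
t: 3.35
position: [621.3, -88.4, 38.1]
tool_rot: [0.818, -0.576, 0.0, -0.0]
wrist_force: [-0.5, -0.1, 0.2]
gripper_width: 0.595
```

```bash
python3 -c "
from h import *
plan(551.5,-308.8,80,-83.7)"
```

```text
t 3.35 pos [621.3 -88.4  38.1] yaw -70.27 F [-0.5 -0.1  0.2] w 0.595
off before-rot [ 0.4596  0.3503 -0.1047] after-rot [ 0.5284  0.234  -0.1047] rot [-0.     -0.      0.0373] dist 234.9
```

>>> move_arm(offset=[[0,0,0],[0,0,0],[0,0,0],[0,0,0],[0,0,0]], rotation=[[0,0,0],[0,0,0],[0,0,0],[0,0,0],[0,0,0]], gripper=[-1,-1,-1,-1,-1])

```text
t: 3.98
position: [621.2, -88.4, 37.9]
tool_rot: [0.818, -0.576, -0.0, 0.0]
wrist_force: [0.3, 0.1, -0.8]
gripper_width: 0.282
```

>>> move_arm(offset=[[0,0,-0.06],[0,0,-0.12],[0.115,0.088,0],[0.115,0.088,0],[0.115,0.088,0]], rotation=[[0,0,0],[0,0,0],[0,0,0],[0,0,0],[0,0,0]], gripper=[-1,-1,-1,-1,-1])

```text
t: 4.6
position: [567.8, -255.4, 110.1]
tool_rot: [0.818, -0.575, 0.0, 0.0]
wrist_force: [-0.2, 0.3, -0.7]
gripper_width: 0.284
```

>>> move_arm(offset=[[0.115,0.088,0],[0,0,0],[0,0,0]], rotation=[[0,0,0.019],[0,0,0.0185],[0,0,0]], gripper=[-1,-1,-1])

```text
t: 4.97
position: [550.2, -309.8, 109.7]
tool_rot: [0.744, -0.668, -0.0, 0.0]
wrist_force: [-0.8, 0.6, -0.4]
gripper_width: 0.288
```

```bash
python3 -c "
from h import *
plan(551.5,-308.8,7,-83.7)
from workcell import *
import cv2,pickle
s=get_state();f=grab_frame('wrist');pickle.dump((s,f),open('w3.pkl','wb'))
cv2.imwrite('pics/w3.png',f['color'][:,:,::-1])"
```

```text
t 4.975 pos [ 550.2 -309.8  109.7] yaw -83.78 F [-0.8  0.6 -0.4] w 0.288
off before-rot [-0.002  -0.0035  0.2567] after-rot [-0.0021 -0.0034  0.2567] rot [ 0.0001  0.0001 -0.0002] dist 102.7
```

View pics/w3.png

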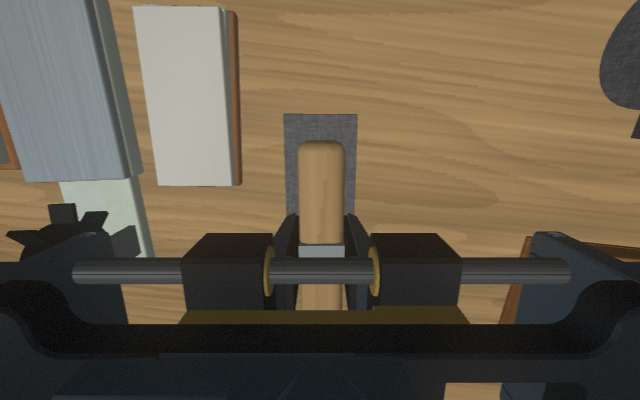

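```bash
python3 - <<'E'
from h import *
import pickle
s,f=pickle.load(open("w3.pkl","rb"));c=cam(f,s)
print(ray(c,[[284,114],[357,114],],3)); print(ray(c,[[299,145],[344,145]],129.7))
print(fitrect(160,70,3,[(c,(1,1),np.array([284,114])),(c,(1,-1),np.array([357,114]))],[550,-308,.1]))
plan(551.5,-308.8,7,-83.7)
E
```

```text
[[ 626.7696792  -266.71365694    3.        ]
 [ 634.19354782 -334.6639415     3.        ]]
[[ 611.16365409 -291.8274831   129.7       ]
 [ 613.72195292 -315.22790375  129.7       ]]
(array([ 5.50929062e+02, -3.09380925e+02,  1.08834924e-01]), array([-0.9,  0. ,  0.9,  0. ]))
t 5.025 pos [ 550.5 -309.1  109.7] yaw -83.68 F [ 0.8 -0.1 -2. ] w 0.285
off before-rot [-0.0005 -0.0026  0.2568] after-rot [-0.0006 -0.0025  0.2568] rot [0.0001 0.0001 0.0001] dist 102.7
```

>>> move_arm(offset=[[-0.002,-0.006,0.11],[0,0,0.11],[0,0,0.03],[0,0,0],[0,0,0]], rotation=[[0,0,0],[0,0,0],[0,0,0],[0,0,0],[0,0,0]], gripper=[-1,-1,-1,-1,-1])

```text
t: 5.65
position: [554.5, -308.6, 11.8]
tool_rot: [0.745, -0.667, 0.002, -0.0]
wrist_force: [0.0, 0.3, -1.0]
gripper_width: 0.283
```

```bash
python3 -c "
from h import *
plan(551.5,-309,7,-83.7)"
```

```text
t 5.65 pos [ 554.5 -308.6   11.8] yaw -83.73 F [ 0.   0.3 -1. ] w 0.283
off before-rot [0.     0.0075 0.0119] after-rot [0.0001 0.0075 0.0119] rot [-0.0004 -0.0004 -0.0001] dist 5.6
```

>>> move_arm(offset=[[0,0.002,0.011],[0,0,0],[0,0,0],[0,0,0],[0,0,0]], rotation=[[0,0,0],[0,0,0],[0,0,0],[0,0,0],[0,0,0]], gripper=[-1,-1,-0.2,0,0])

```text
t: 6.28
position: [552.0, -308.1, 5.4]
tool_rot: [0.744, -0.668, -0.0, 0.0]
wrist_force: [0.3, -0.3, -0.1]
gripper_width: 0.498
```

>>> move_arm(offset=[[0,0,0],[0,0,-0.06],[0,0,-0.12],[0,0,-0.12],[0,0,-0.12]], rotation=[[0,0,0],[0,0,0],[0,0,0],[0,0,0],[0,0,0]], gripper=[0,0,0,0.5,1])

```text
t: 6.9
position: [552.1, -308.1, 175.0]
tool_rot: [0.744, -0.668, -0.0, 0.0]
wrist_force: [0.6, 0.1, -0.1]
gripper_width: 0.686
```

```bash
python3 -c "
from h import *
plan(600,-50,230,-81.3)
from workcell import *
import cv2,pickle
s=get_state();f=grab_frame('wrist');pickle.dump((s,f),open('w4.pkl','wb'))
cv2.imwrite('pics/w4.png',f['color'][:,:,::-1])"
```

```text
t 6.9 pos [ 552.1 -308.1  175. ] yaw -83.78 F [ 0.6  0.1 -0.1] w 0.686
off before-rot [-0.6285 -0.189  -0.1375] after-rot [-0.6197 -0.216  -0.1375] rot [ 0.      0.     -0.0069] dist 268.2
```

View pics/w4.png

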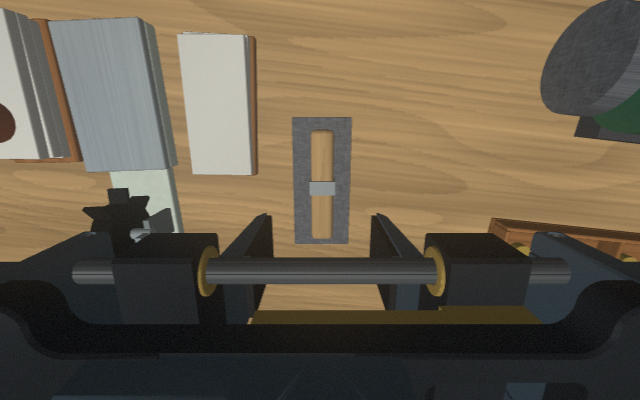

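>>> move_arm(offset=[[-0.138,-0.019,-0.0125],[-0.138,-0.019,-0.0125],[-0.138,-0.019,-0.0125],[-0.138,-0.019,-0.0125],[-0.138,-0.019,-0.0125]], rotation=[[0,0,0],[0,0,0],[0,0,0],[0,0,0],[0,0,0.0015]], gripper=[1,1,1,1,1])

```text
t: 7.58
position: [559.9, -27.9, 198.6]
tool_rot: [0.741, -0.671, 0.0, -0.0]
wrist_force: [0.4, 1.1, 1.0]
gripper_width: 1.0
```

>>> move_arm(offset=[[0,0,0],[0,0,0]], rotation=[[0,0,0],[0,0,0]], gripper=[1,1])

```text
t: 7.82
position: [560.0, -29.9, 198.4]
tool_rot: [0.742, -0.671, 0.0, 0.0]
wrist_force: [0.5, -0.2, -0.7]
gripper_width: 1.004
```

```bash
python3 -c "
from h import *
plan(621.5,27,90,-84.4)
from workcell import *
import cv2,pickle
s=get_state();f=grab_frame('wrist');pickle.dump((s,f),open('w5.pkl','wb'))
a=f['color'][:,:,::-1]
cv2.imwrite('pics/w5.png',a);cv2.imwrite('pics/w5c.png',cv2.resize(a[70:250,180:420],None,fx=3.3,fy=3.3,interpolation=cv2.INTER_CUBIC))"
```

```text
t 7.825 pos [560.  -29.9 198.4] yaw -84.27 F [ 0.5 -0.2 -0.7] w 1.004
off before-rot [-0.1265 -0.1672  0.2708] after-rot [-0.1267 -0.1669  0.2709] rot [ 0.     -0.0001  0.0004] dist 137.0
```

View pics/w5c.png

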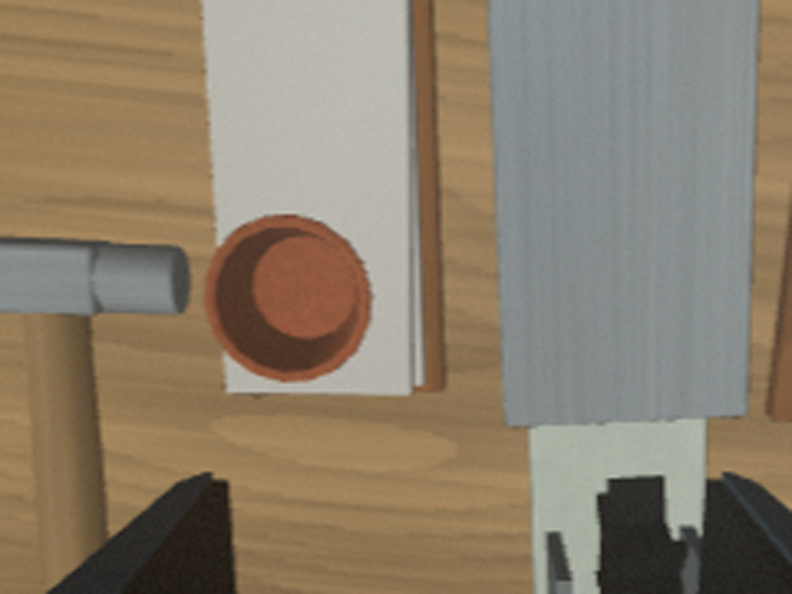

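```bash
python3 - <<'E'
import cv2
a=cv2.imread("pics/w5.png");cv2.imwrite("pics/w5d.png",cv2.resize(a[20:210,200:430],None,fx=3.1,fy=3.1,interpolation=cv2.INTER_CUBIC))
E
```

```text
(no output)
```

View pics/w5d.png

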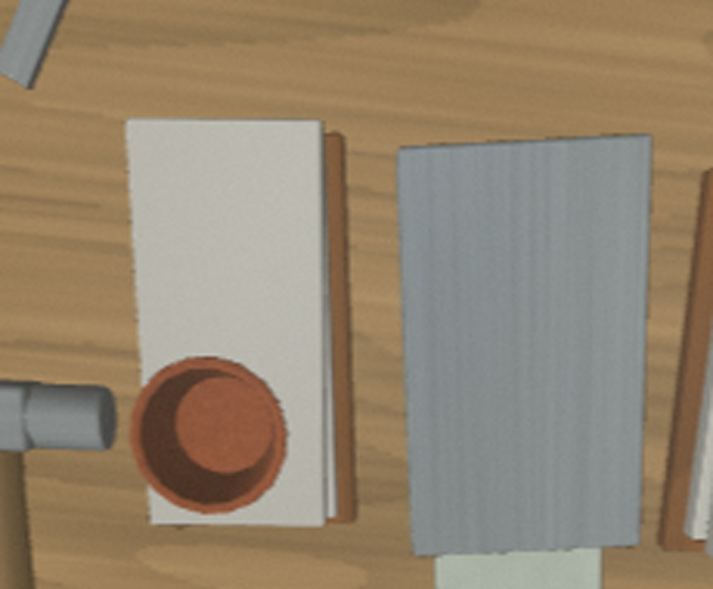

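```bash
python3 - <<'E'
from h import *
import pickle
s,f=pickle.load(open("w5.pkl","rb"));c=cam(f,s)
def o(sx,sy,u,v):return (c,(sx,sy),np.array([200+u/3.1,20+v/3.1]))
for n,L,W,z,ob in [("tile",140,66,48,[o(1,1,126,120),o(1,-1,322,121),o(-1,-1,325,525),o(-1,1,151,523)]),
("hot",150,90,34,[o(1,1,398,148),o(1,-1,651,135),o(-1,-1,638,545),o(-1,1,413,554)])]:
    r=fitrect(L,W,z,ob,[600,0,.1]);print(n,r[0].round(3),r[1])
print("foot",ray(c,[[200+227/3.1,20+423/3.1]],52),"mouth",ray(c,[[200+209/3.1,20+435/3.1]],84))
plan(621.5,27,90,-84.4)
E
```

```text
tile [6.21662e+02 2.71110e+01 9.30000e-02] [-0.3 -0.8  0.3 -0.6  0.4  0.8 -0.4  1. ]
hot [ 6.23466e+02 -7.97850e+01  1.47000e-01] [-0.7 -0.7  0.7 -0.7  0.6  0.8 -0.6  1.2]
foot [[590.85874876  26.29663698  52.        ]] mouth [[590.81290966  26.9317251   84.        ]]
t 7.875 pos [560.  -30.5 198.2] yaw -84.34 F [ 0.5 -0.5 -0.2] w 1.002
off before-rot [-0.128  -0.1673  0.2705] after-rot [-0.1281 -0.167   0.2706] rot [ 0.0001 -0.0001  0.0002] dist 137.1
```

>>> move_arm(offset=[[-0.043,-0.056,0.09],[-0.043,-0.056,0.09],[-0.042,-0.056,0.09],[0,0,0],[0,0,0]], rotation=[[0,0,0],[0,0,0.0005],[0,0,0],[0,0,0],[0,0,0]], gripper=[1,1,1,1,1])

```text
t: 8.5
position: [622.1, 26.4, 91.0]
tool_rot: [0.74, -0.673, 0.0, 0.0]
wrist_force: [0.2, 0.2, 0.1]
gripper_width: 0.999
```

```bash
python3 -c "
from h import *
plan(621.7,27,40,-84.6)"
```

```text
t 8.5 pos [622.1  26.4  91. ] yaw -84.58 F [0.2 0.2 0.1] w 0.999
off before-rot [-0.0017  0.0008  0.1275] after-rot [-0.0016  0.0008  0.1275] rot [-0.     -0.0001  0.0001] dist 51.0
```

>>> move_arm(offset=[[-0.001,0,0.06],[0,0,0.06],[0,0,0],[0,0,0]], rotation=[[0,0,0],[0,0,0],[0,0,0],[0,0,0]], gripper=[1,1,1,1])

```text
t: 9.0
position: [623.0, 27.5, 44.5]
tool_rot: [0.74, -0.673, 0.001, -0.001]
wrist_force: [0.5, -0.2, -0.4]
gripper_width: 1.0
```

```bash
python3 -c "
from h import *
plan(621.7,27,39,-84.6)
from workcell import *
import cv2
cv2.imwrite('pics/w6.png',grab_frame('wrist')['color'][:,:,::-1]);a=grab_frame('side')['color'][:,:,::-1];cv2.imwrite('pics/s6.png',cv2.resize(a[130:290,240:440],None,fx=4,fy=3.75))"
```

```text
t 9.0 pos [623.   27.5  44.5] yaw -84.55 F [ 0.5 -0.2 -0.4] w 1.0
off before-rot [0.001  0.0033 0.0138] after-rot [0.0011 0.0033 0.0138] rot [-0.0005 -0.0001  0.0001] dist 5.7
```

View pics/w6.png

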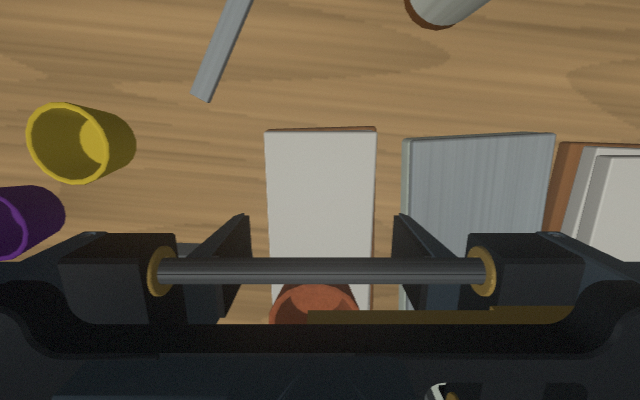

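View pics/s6.png

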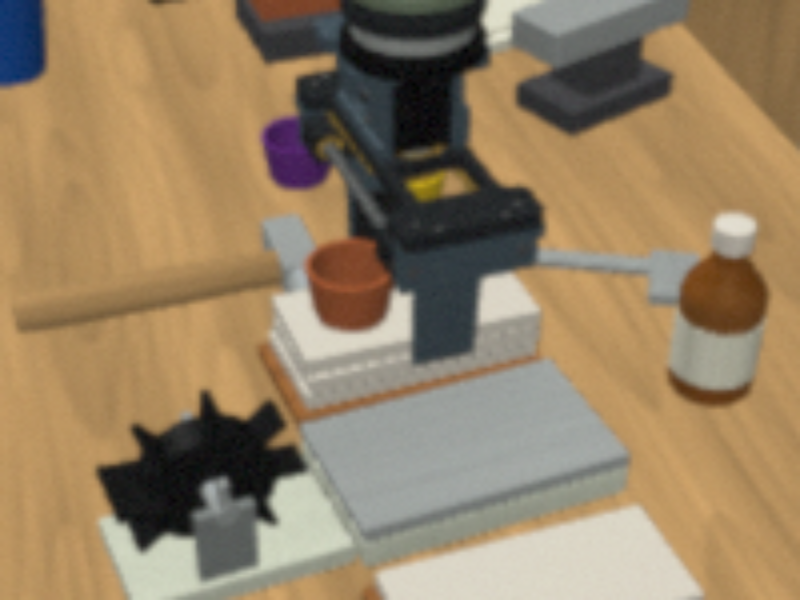

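>>> move_arm(offset=[[0,0.002,0.011],[0,0,0],[0,0,0]], rotation=[[0,0,0],[0,0,0],[0,0,0]], gripper=[1,1,1])

```text
t: 9.48
position: [621.1, 28.2, 38.1]
tool_rot: [0.74, -0.672, 0.0, 0.0]
wrist_force: [1.0, -0.6, -0.7]
gripper_width: 1.003
```

>>> move_arm(offset=[[0.002,0,-0.002],[0,0,0],[0,0,0],[0,0,0],[0,0,0]], rotation=[[0,0,0],[0,0,0],[0,0,0],[0,0,0],[0,0,0]], gripper=[1,0.4,0.3,0.3,0.3])

```text
t: 10.1
position: [621.2, 27.4, 38.9]
tool_rot: [0.74, -0.672, -0.0, -0.0]
wrist_force: [0.7, 0.7, 0.8]
gripper_width: 0.719
```

```bash
python3 -c "
from h import *
plan(623.6-1.7,-80,39,-81.5)
from workcell import *
import cv2
cv2.imwrite('pics/w7.png',grab_frame('wrist')['color'][:,:,::-1]);a=grab_frame('side')['color'][:,:,::-1];cv2.imwrite('pics/s7.png',cv2.resize(a[180:290,290:400],None,fx=5,fy=5,interpolation=cv2.INTER_CUBIC))"
```

```text
t 10.1 pos [621.2  27.4  38.9] yaw -84.5 F [0.7 0.7 0.8] w 0.719
off before-rot [ 2.674e-01  2.400e-02 -2.000e-04] after-rot [ 2.658e-01  3.800e-02 -2.000e-04] rot [ 0.      0.     -0.0083] dist 107.4
```

View pics/s7.png

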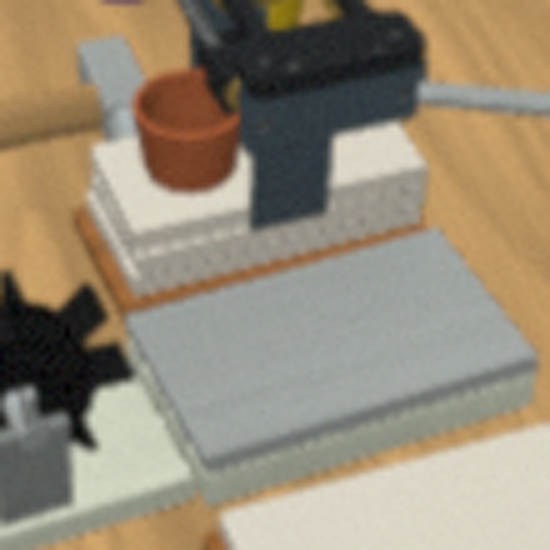

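View pics/w7.png

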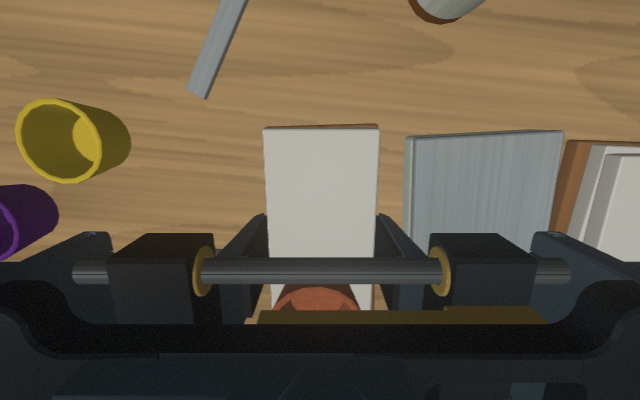

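>>> move_arm(offset=[[0.007,0.0006,0],[0.013,0.001,0],[0.016,0.001,0],[0.016,0.001,0],[0.016,0.001,0]], rotation=[[0,0,0],[0,0,0],[0,0,0],[0,0,0],[0,0,0]], gripper=[0.3,0.3,0.3,0.3,0.3])

```text
t: 10.82
position: [622.0, -0.5, 38.9]
tool_rot: [0.74, -0.672, -0.0, 0.0]
wrist_force: [-0.4, 1.0, 0.1]
gripper_width: 0.722
```

```bash
python3 -c "
from h import *
plan(623.1,-80,39,-81.5)
from workcell import *
import cv2
a=grab_frame('side')['color'][:,:,::-1];cv2.imwrite('pics/s8.png',cv2.resize(a[180:290,290:400],None,fx=5,fy=5,interpolation=cv2.INTER_CUBIC))"
```

```text
t 10.825 pos [ 6.22e+02 -5.00e-01  3.89e+01] yaw -84.51 F [-0.4  1.   0.1] w 0.722
off before-rot [ 0.1981  0.0162 -0.0002] after-rot [ 0.197   0.0266 -0.0002] rot [ 0.     -0.     -0.0084] dist 79.5
```

View pics/s8.png

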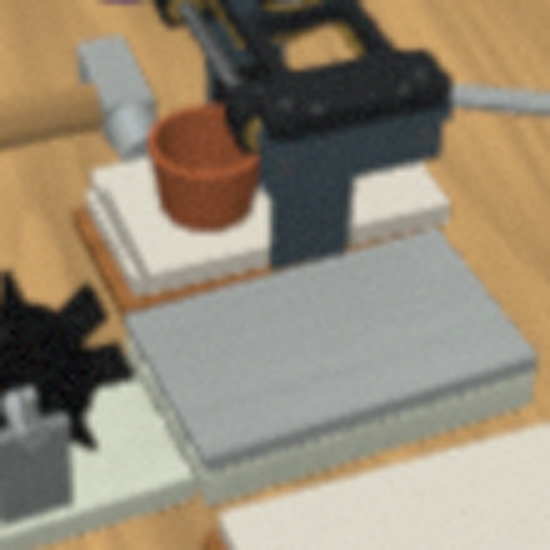

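>>> move_arm(offset=[[0.014,0.001,0],[0.016,0.001,0],[0.016,0.001,0],[0.016,0.001,0],[0.016,0.001,0]], rotation=[[0,0,0],[0,0,0],[0,0,0],[0,0,0],[0,0,0]], gripper=[0.3,0.3,0.3,0.3,0.3])

```text
t: 11.5
position: [623.0, -31.6, 38.9]
tool_rot: [0.74, -0.672, -0.0, 0.0]
wrist_force: [1.5, 1.4, -1.5]
gripper_width: 0.721
```

>>> move_arm(offset=[[0.014,0.001,0],[0.014,0.001,0],[0.014,0.001,0],[0.012,0.001,0],[0,0,0]], rotation=[[0,0,0],[0,0,0],[0,0,0],[0,0,0],[0,0,0]], gripper=[0.3,0.3,0.3,0.3,0.3])

```text
t: 12.12
position: [623.4, -53.3, 38.8]
tool_rot: [0.74, -0.673, -0.0, 0.0]
wrist_force: [0.1, -0.1, -2.6]
gripper_width: 0.725
```

```bash
python3 -c "
from h import *
plan(623.1,-80,37,-81.5)
from workcell import *
import cv2
a=grab_frame('side')['color'][:,:,::-1];cv2.imwrite('pics/s9.png',cv2.resize(a[180:290,290:400],None,fx=5,fy=5,interpolation=cv2.INTER_CUBIC))"
```

```text
t 12.125 pos [623.4 -53.3  38.8] yaw -84.52 F [ 0.1 -0.1 -2.6] w 0.725
off before-rot [0.0665 0.0071 0.0044] after-rot [0.066  0.0106 0.0044] rot [ 0.     -0.     -0.0084] dist 26.8
```

View pics/s9.png

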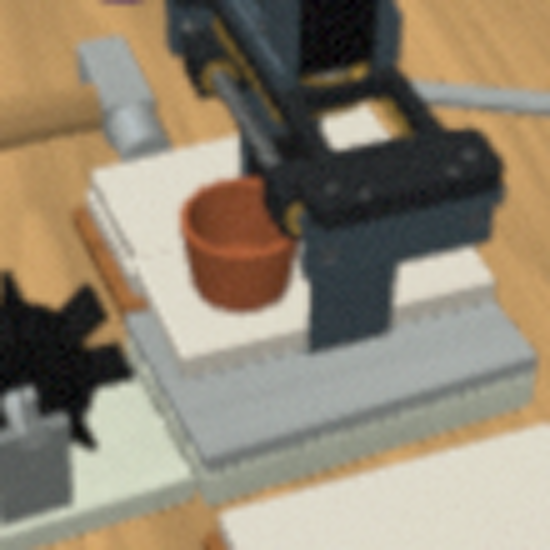

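>>> move_arm(offset=[[0,0,0.0025],[0,0,0.0025],[0,0,0]], rotation=[[0,0,0],[0,0,0],[0,0,0]], gripper=[0.3,0.3,0.3])

```text
t: 12.55
position: [623.5, -52.6, 36.9]
tool_rot: [0.74, -0.672, 0.0, 0.0]
wrist_force: [-0.1, 0.4, -2.2]
gripper_width: 0.72
```

>>> move_arm(offset=[[0.01,0.001,0],[0.016,0.001,0],[0.016,0.002,0],[0.015,0.002,0],[0.008,0.0015,0]], rotation=[[0,0,-0.0015],[0,0,-0.003],[0,0,-0.003],[0,0,-0.001],[0,0,0]], gripper=[0.3,0.3,0.3,0.3,0.3])

```text
t: 13.18
position: [623.7, -79.6, 37.0]
tool_rot: [0.758, -0.653, 0.0, 0.0]
wrist_force: [0.3, -1.1, -2.5]
gripper_width: 0.722
```

>>> move_arm(offset=[[0,0,0]], rotation=[[0,0,0]], gripper=[0.3])

```text
t: 13.3
position: [623.7, -79.4, 36.9]
tool_rot: [0.758, -0.652, 0.0, 0.0]
wrist_force: [0.5, -0.6, -2.0]
gripper_width: 0.717
```

```bash
python3 -c "
from h import *
plan(623.1,-80,37,-81.5)
from workcell import *
import cv2,pickle
s=get_state();f=grab_frame('wrist');pickle.dump((s,f),open('w10.pkl','wb'))
cv2.imwrite('pics/w10.png',f['color'][:,:,::-1])
a=grab_frame('side')['color'][:,:,::-1];cv2.imwrite('pics/s10.png',cv2.resize(a[180:290,290:400],None,fx=5,fy=5,interpolation=cv2.INTER_CUBIC))"
```

```text
t 13.3 pos [623.7 -79.4  36.9] yaw -81.46 F [ 0.5 -0.6 -2. ] w 0.717
off before-rot [ 0.0013  0.0017 -0.0002] after-rot [ 0.0013  0.0017 -0.0002] rot [-0.     -0.      0.0001] dist 0.9
```

View pics/s10.png

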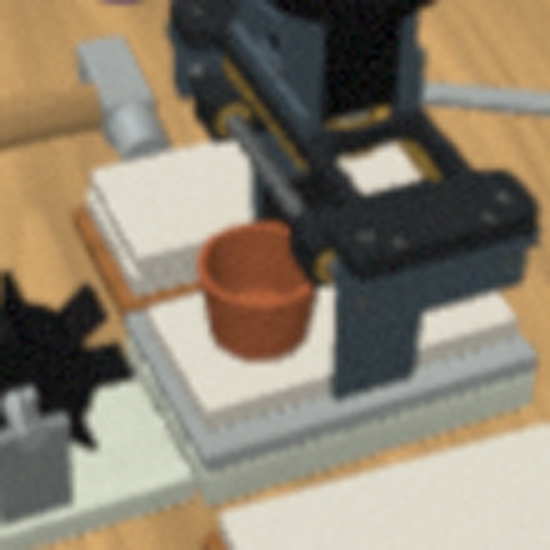

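View pics/w10.png

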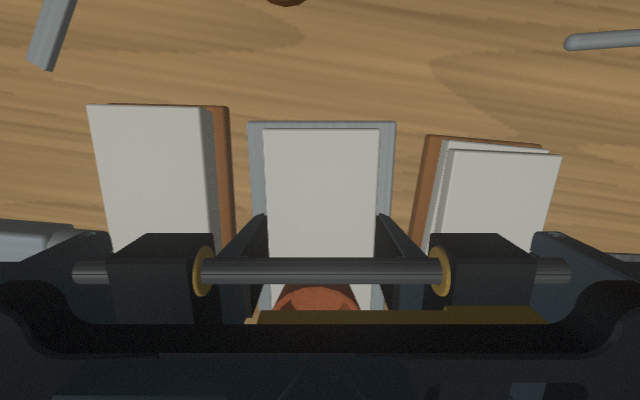

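```bash
python3 - <<'E'
import cv2
a=cv2.imread("pics/w10.png");cv2.imwrite("pics/w10c.png",cv2.resize(a[105:225,235:405],None,fx=4.6,fy=4.6,interpolation=cv2.INTER_CUBIC))
E
```

```text
(no output)
```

View pics/w10c.png

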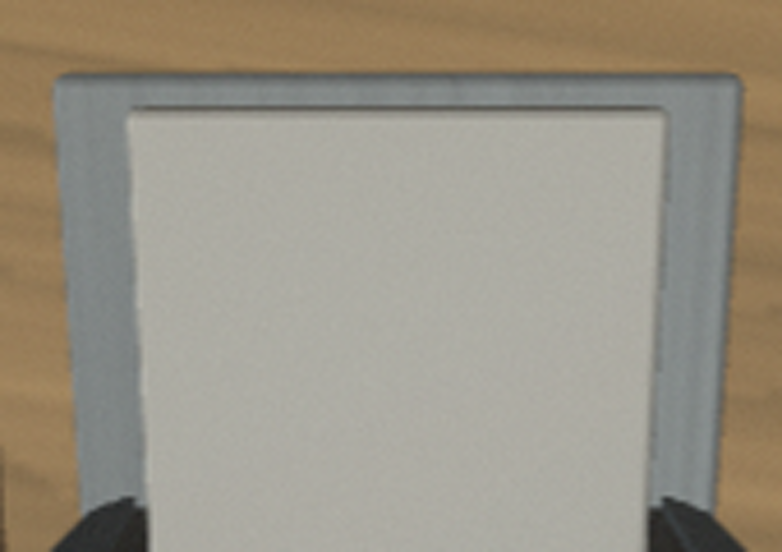

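```bash
python3 - <<'E'
from h import *
import pickle
s,f=pickle.load(open("w10.pkl","rb"));c=cam(f,s)
o=lambda u,v:[235+u/4.6,105+v/4.6]
h=ray(c,[o(54,75),o(741,75)],34)[:,:2];t=ray(c,[o(127,108),o(665,108)],46)[:,:2]
print(h,t)
a=.149;M=np.array([[np.cos(a),np.sin(a)],[-np.sin(a),np.cos(a)]])
print("tile in hp frame, from tool:",M@(s["position"][:2]-[623.6,-80]))
print("hot width",np.linalg.norm(h[0]-h[1]),"tile",np.linalg.norm(t[0]-t[1]),"mid diff hp frame",M@(t.mean(0)-h.mean(0)))
for q in(h,t):print(np.degrees(np.arctan2(*(q[0]-q[1])[::-1])))
E
```

```text
[[ 690.8299785   -25.29296167]
 [ 703.94534848 -112.46032133]] [[ 688.78446466  -37.276094  ]
 [ 698.40727821 -101.23098213]]
tile in hp frame, from tool: [0.19978469 0.5777842 ]
hot width 88.14851967058767 tile 64.67477295592879 mid diff hp frame [-3.80572911  0.19016827]
98.55664862437784
98.55668107306697
```

>>> move_arm(offset=[[0,0.002,0.001],[0,0,0],[0,0,0],[0,0,0],[0,0,0]], rotation=[[0,0,0],[0,0,0],[0,0,0],[0,0,0],[0,0,0]], gripper=[0.3,0.3,0.5,0.8,0.8])

```text
t: 14.02
position: [622.8, -79.1, 36.6]
tool_rot: [0.758, -0.652, -0.0, 0.0]
wrist_force: [0.0, 0.8, 0.5]
gripper_width: 0.898
```

```bash
python3 -c "
from h import *
plan(623.1,-80,37,-81.5)
from workcell import *
import cv2,pickle
s=get_state();f=grab_frame('wrist');pickle.dump((s,f),open('w11.pkl','wb'))
a=f['color'][:,:,::-1]
cv2.imwrite('pics/w11.png',cv2.resize(a[105:225,235:405],None,fx=4.6,fy=4.6,interpolation=cv2.INTER_CUBIC))"
```

```text
t 14.025 pos [622.8 -79.1  36.6] yaw -81.43 F [0.  0.8 0.5] w 0.898
off before-rot [ 0.0023 -0.0004 -0.001 ] after-rot [ 0.0023 -0.0004 -0.001 ] rot [ 0.     -0.      0.0002] dist 1.0
```

View pics/w11.png

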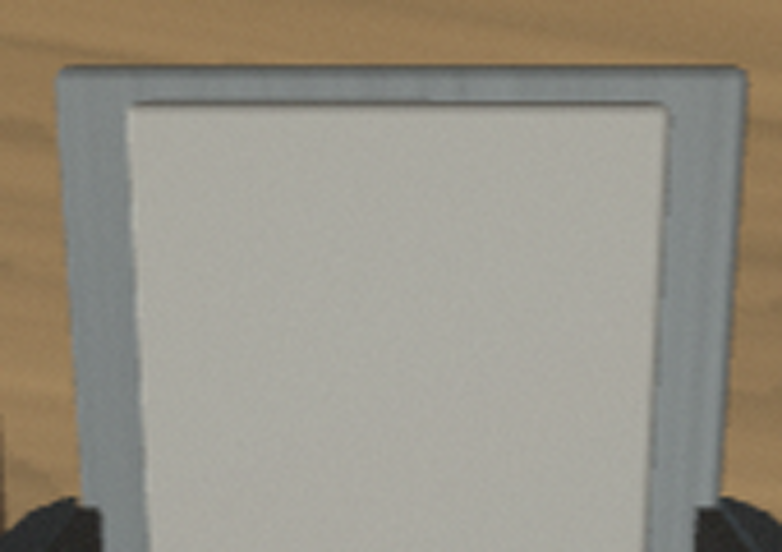

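>>> move_arm(offset=[[0,0,-0.05],[0,0,-0.12],[0,0,-0.14],[0,0.1,-0.1],[0,0.14,0]], rotation=[[0,0,0],[0,0,0],[0,0,0],[0,0,0],[0,0,0]], gripper=[0.8,0.8,0.8,0.8,0.2])

```text
t: 14.7
position: [529.9, -94.0, 204.1]
tool_rot: [0.758, -0.652, 0.004, -0.002]
wrist_force: [-0.5, 0.2, -0.2]
gripper_width: 0.821
```

>>> move_arm(offset=[[0,0.14,0],[0,0.1,0],[0,0,0],[0,0,0]], rotation=[[0,0,0],[0,0,0],[0,0,0],[0,0,0]], gripper=[-0.5,-1,-1,-1])

```text
t: 15.2
position: [433.8, -107.9, 201.0]
tool_rot: [0.758, -0.652, 0.001, -0.0]
wrist_force: [-0.0, 0.8, 0.3]
gripper_width: 0.383
```

```bash
python3 -c "
from h import *
plan(440,-107,120,-81.5)
from workcell import *
import cv2,pickle
s=get_state();f=grab_frame('wrist');pickle.dump((s,f),open('w12.pkl','wb'))
a=f['color'][:,:,::-1]
cv2.imwrite('pics/w12.png',a)
f=grab_frame('side');a=f['color'][:,:,::-1];cv2.imwrite('pics/s12.png',cv2.resize(a[185:335,250:410],None,fx=4.8,fy=4,interpolation=cv2.INTER_CUBIC) if 0 else cv2.resize(a[185:325,250:410],None,fx=4.2,fy=4.2,interpolation=cv2.INTER_CUBIC))"
```

```text
t 15.2 pos [ 433.8 -107.9  201. ] yaw -81.45 F [-0.   0.8  0.3] w 0.383
off before-rot [ 0.     -0.0152  0.2025] after-rot [ 1.000e-04 -1.550e-02  2.025e-01] rot [-0.0003 -0.0001  0.0001] dist 81.2
```

View pics/w12.png

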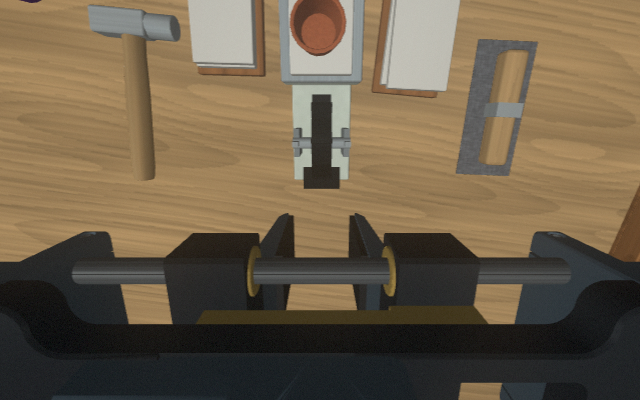

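View pics/s12.png

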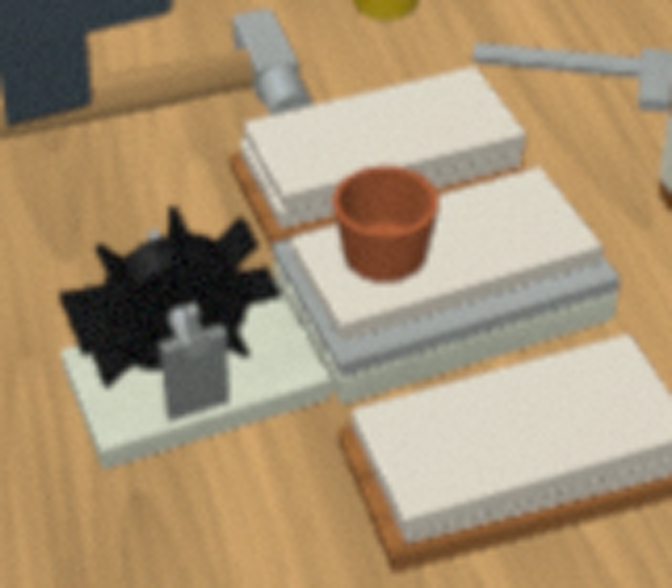

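```bash
cat >> h.py <<'E'
HP=np.array([623.5,-79.9,0]);HA=.149
def hp2w(p):
    c,s=np.cos(HA),np.sin(HA);p=np.atleast_2d(p);return np.c_[c*p[:,0]-s*p[:,1],s*p[:,0]+c*p[:,1],p[:,2]]+HP
def wheel(th,r=50,y=0):
    return hp2w([-140+r*np.sin(th),y,58+r*np.cos(th)])[0]
E
python3 - <<'E'
from h import *
from workcell import *
import pickle
c=cam(grab_frame("side"))
tips=np.array([(65,300),(100,248),(175,212),(250,228),(275,283),(245,352)])/4.2+[250,185]
ys=[-5,0,0,0,0,0]
f=lambda p:np.concatenate([proj(c,wheel(p[0]+k*np.pi/4,y=ys[k]))[0]+p[1:]-tips[k] for k in range(6)])
r=least_squares(f,[-1.6,0,0],x_scale=[.1,3,3]);print(r.x,r.fun.round(1))
s,F=pickle.load(open("w12.pkl","rb"));w=cam(F,s)
print("axis from wrist",ray(w,[[297,143],[346,143]],76).round(1),hp2w([-140,0,58]))
print("long ridge upper edge in wrist pred",{t:proj(w,[wheel(t,y=20),wheel(t,y=-20)]).round(0).tolist() for t in(-1.4,-1.5,-1.6,-1.7)})
print("up-ish ridge",{t:proj(w,[wheel(t+k*np.pi/4,y=0) for k in (1,2,3)]).round(0).tolist() for t in(-1.4,-1.5,-1.6,-1.7)})
E
python3 -c "
import cv2
a=cv2.imread('pics/w12.png');cv2.imwrite('pics/w12c.png',cv2.resize(a[75:200,270:370],None,fx=4.8,fy=4.8,interpolation=cv2.INTER_CUBIC))"
```

```text
[-1.3933075  -0.62902029 -0.28369202] [ 1.2  4.3  1.1 -0.3  1.9 -0.2  0.3 -0.3 -1.3 -0.6 -3.2 -2.8]
axis from wrist [[ 482.5  -76.    76. ]
 [ 490.  -125.6   76. ]] [[ 485.05119697 -100.68290016   58.        ]]
long ridge upper edge in wrist pred {-1.4: [[303.0, 189.0], [339.0, 189.0]], -1.5: [[303.0, 188.0], [339.0, 188.0]], -1.6: [[304.0, 187.0], [339.0, 187.0]], -1.7: [[304.0, 186.0], [338.0, 186.0]]}
up-ish ridge {-1.4: [[321.0, 176.0], [321.0, 137.0], [321.0, 102.0]], -1.5: [[321.0, 179.0], [321.0, 143.0], [321.0, 105.0]], -1.6: [[321.0, 182.0], [321.0, 148.0], [321.0, 108.0]], -1.7: [[321.0, 185.0], [321.0, 154.0], [321.0, 113.0]]}
```

View pics/w12c.png

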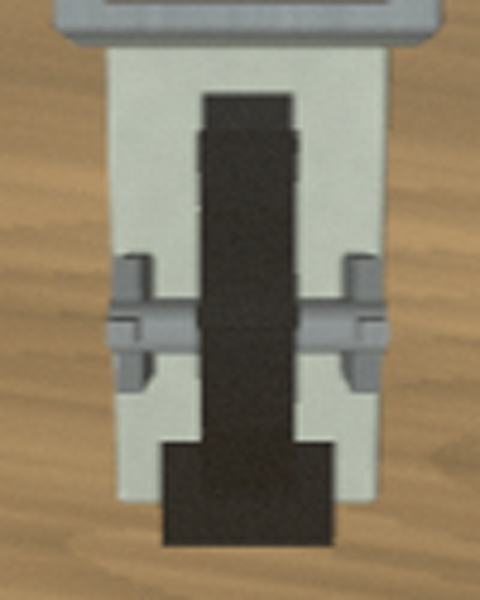

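>>> move_arm(offset=[[0,0,0],[0,0,0],[0,0,0],[0,0,0],[0,0,0]], rotation=[[0,0,-0.0278],[0,0,-0.0278],[0,0,-0.0278],[0,0,-0.0278],[0,0,-0.0278]], gripper=[1,1,1,1,1])

```text
t: 15.98
position: [433.9, -107.5, 200.2]
tool_rot: [0.964, -0.267, -0.0, 0.0]
wrist_force: [0.0, 0.3, 0.4]
gripper_width: 0.769
```

>>> move_arm(offset=[[0,0,0],[0,0,0],[0,0,0],[0,0,0],[0,0,0]], rotation=[[0,0,-0.0278],[0,0,-0.0278],[0,0,-0.0278],[0,0,-0.0276],[0,0,0]], gripper=[1,1,1,1,1])

```text
t: 16.6
position: [433.7, -107.6, 200.2]
tool_rot: [0.997, 0.074, -0.0, -0.0]
wrist_force: [0.2, -0.5, 0.1]
gripper_width: 1.0
```

```bash
cat >> h.py <<'E'
def ph(xr,y,z): # face-less: TCP at hp x = -140+xr
    p=hp2w([-140+xr,y,z])[0];plan(*p,np.degrees(HA))
E
python3 -c "
from h import *
ph(-60,0,97)"
```

```text
t 16.6 pos [ 433.7 -107.6  200.2] yaw 8.48 F [ 0.2 -0.5  0.1] w 1.0
off before-rot [-0.0205  0.002   0.2581] after-rot [-0.0206  0.002   0.2581] rot [-0.      0.0001 -0.0002] dist 103.6
```

>>> move_arm(offset=[[-0.0205,0.002,0.1],[0,0,0.1],[0,0,0.03],[0,0,0],[0,0,0]], rotation=[[0,0,0],[0,0,0],[0,0,0],[0,0,0],[0,0,0]], gripper=[1,1,1,1,1])

```text
t: 17.23
position: [426.4, -110.0, 109.8]
tool_rot: [0.997, 0.074, 0.001, 0.001]
wrist_force: [-0.2, 0.3, 0.6]
gripper_width: 1.002
```

```bash
python3 -c "
from h import *
ph(-60,0,97)
from workcell import *
import cv2
cv2.imwrite('pics/w13.png',grab_frame('wrist')['color'][:,:,::-1])
a=grab_frame('side')['color'][:,:,::-1];cv2.imwrite('pics/s13.png',cv2.resize(a[200:310,210:350],None,fx=5,fy=5,interpolation=cv2.INTER_CUBIC))"
```

```text
t 17.225 pos [ 426.4 -110.   109.8] yaw 8.53 F [-0.2  0.3  0.6] w 1.002
off before-rot [-0.0017 -0.0014  0.032 ] after-rot [-0.0016 -0.0014  0.032 ] rot [ 0.0002 -0.0004 -0.    ] dist 12.8
```

View pics/w13.png

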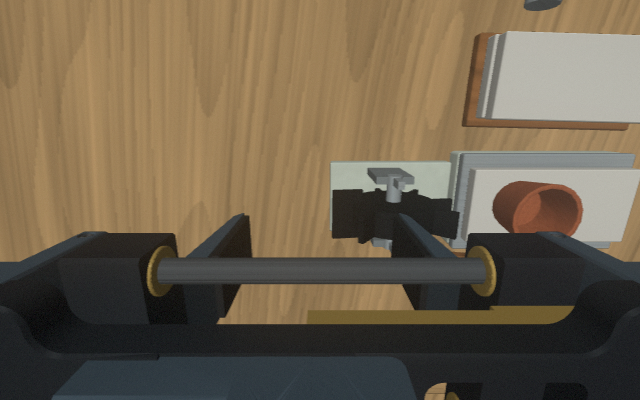

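View pics/s13.png

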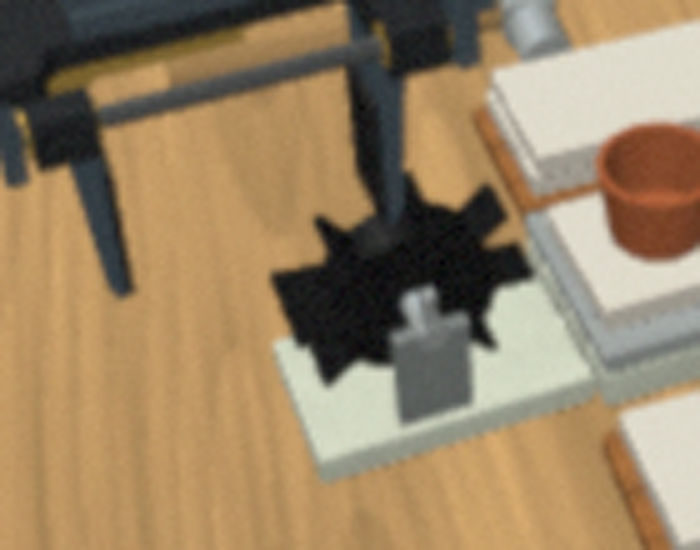

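>>> move_arm(offset=[[-0.001,0,0.031],[0,0,0],[0,0,0]], rotation=[[0,0,0],[0,0,0],[0,0,0]], gripper=[1,1,1])

```text
t: 17.7
position: [424.6, -109.8, 96.0]
tool_rot: [0.997, 0.075, -0.0, -0.0]
wrist_force: [0.8, -0.6, -0.6]
gripper_width: 1.0
```

>>> move_arm(offset=[[0.02,0,0],[0.025,0,0],[0.025,0,0],[0.02,0,0],[0,0,0]], rotation=[[0,0,0],[0,0,0],[0,0,0],[0,0,0],[0,0,0]], gripper=[1,1,1,1,1])

```text
t: 18.32
position: [461.5, -104.3, 96.2]
tool_rot: [0.997, 0.075, 0.001, 0.0]
wrist_force: [-0.0, 0.2, -0.8]
gripper_width: 1.002
```

```bash
python3 -c "
from h import *
ph(-23,0,97)
from workcell import *
import cv2
a=grab_frame('side')['color'][:,:,::-1];cv2.imwrite('pics/s14.png',cv2.resize(a[200:310,210:350],None,fx=5,fy=5,interpolation=cv2.INTER_CUBIC))"
```

```text
t 18.325 pos [ 461.5 -104.3   96.2] yaw 8.59 F [-0.   0.2 -0.8] w 1.002
off before-rot [ 0.0022 -0.0003 -0.0021] after-rot [ 0.0022 -0.0003 -0.0021] rot [ 0.0001 -0.0002  0.0001] dist 1.2
```

View pics/s14.png

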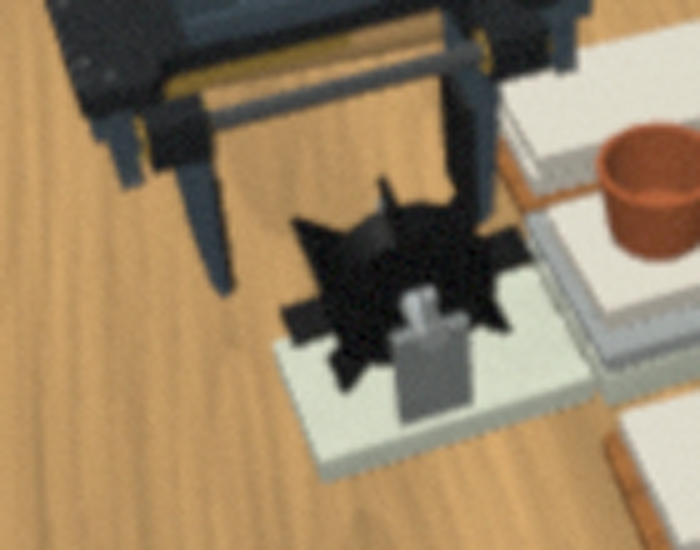

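>>> move_arm(offset=[[0,0,-0.06],[0,0,0],[-0.105,0,0],[0,0,0],[0,0,0.058]], rotation=[[0,0,0],[0,0,0],[0,0,0],[0,0,0],[0,0,0]], gripper=[1,1,1,1,1])

```text
t: 19.0
position: [420.5, -111.2, 97.7]
tool_rot: [0.997, 0.074, 0.003, 0.001]
wrist_force: [0.1, -0.3, -0.4]
gripper_width: 0.998
```

>>> move_arm(offset=[[0,0,0],[0,0,0]], rotation=[[0,0,0],[0,0,0]], gripper=[1,1])

```text
t: 19.25
position: [419.4, -110.7, 97.2]
tool_rot: [0.997, 0.075, 0.0, 0.0]
wrist_force: [0.2, 0.1, 0.4]
gripper_width: 1.002
```

```bash
python3 -c "
from h import *
ph(-23,0,97)
from workcell import *
import cv2
a=grab_frame('side')['color'][:,:,::-1];cv2.imwrite('pics/s15.png',cv2.resize(a[200:310,210:350],None,fx=5,fy=5,interpolation=cv2.INTER_CUBIC))"
```

```text
t 19.25 pos [ 419.4 -110.7   97.2] yaw 8.57 F [0.2 0.1 0.4] w 1.002
off before-rot [ 0.1085 -0.0004  0.0004] after-rot [ 0.1085 -0.0005  0.0004] rot [ 0.     -0.0001  0.0001] dist 43.4
```

View pics/s15.png

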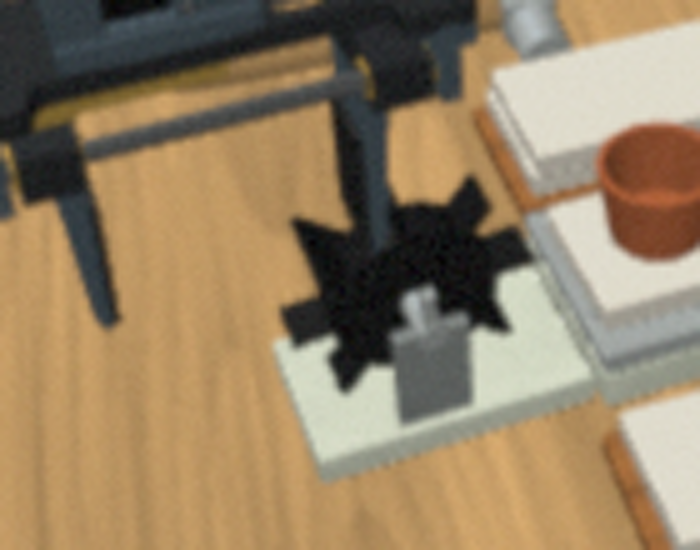

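>>> move_arm(offset=[[0.022,0,0],[0.03,0,0],[0.03,0,0],[0.024,0,0],[0,0,0]], rotation=[[0,0,0],[0,0,0],[0,0,0],[0,0,0],[0,0,0]], gripper=[1,1,1,1,1])

```text
t: 19.92
position: [462.0, -104.3, 97.0]
tool_rot: [0.997, 0.075, 0.001, 0.0]
wrist_force: [-0.7, -0.6, -0.0]
gripper_width: 1.001
```

>>> move_arm(offset=[[0,0,0],[0,0,-0.06],[0,0,-0.06],[0,0,0]], rotation=[[0,0,0],[0,0,0],[0,0,0],[0,0,0]], gripper=[1,1,1,1])

```text
t: 20.42
position: [461.8, -104.7, 146.5]
tool_rot: [0.997, 0.075, 0.002, 0.001]
wrist_force: [0.8, -0.0, 0.2]
gripper_width: 0.998
```

```bash
python3 -c "
from h import *
ph(-4,0,150)
from workcell import *
import cv2,pickle
s=get_state();f=grab_frame('wrist');pickle.dump((s,f),open('w16.pkl','wb'))
cv2.imwrite('pics/w16.png',f['color'][:,:,::-1])
a=grab_frame('side')['color'][:,:,::-1];cv2.imwrite('pics/s16.png',cv2.resize(a[200:310,210:350],None,fx=5,fy=5,interpolation=cv2.INTER_CUBIC))"
```

```text
t 20.425 pos [ 461.8 -104.7  146.5] yaw 8.55 F [ 0.8 -0.   0.2] w 0.998
off before-rot [ 0.049  -0.0013 -0.0085] after-rot [ 0.0489 -0.0014 -0.0087] rot [ 0.0003 -0.0007  0.    ] dist 19.9
```

View pics/s16.png

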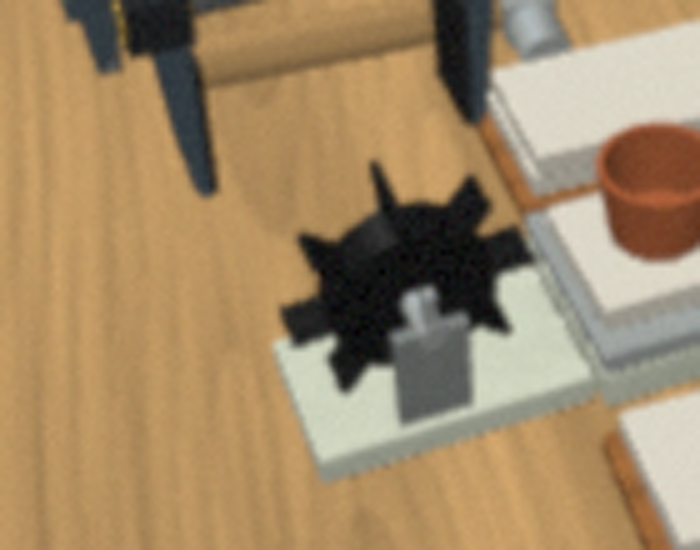

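View pics/w16.png

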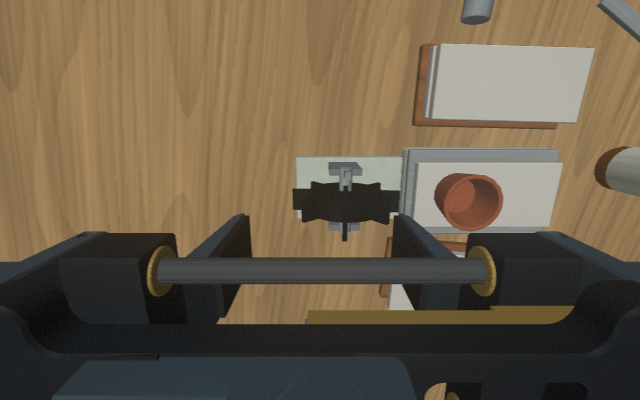

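>>> move_arm(offset=[[0.03,-0.0008,0],[0.029,-0.0008,0],[0,0,0],[0,0,0],[0,0,0]], rotation=[[0,0,0],[0,0,0],[0,0,0],[0,0,0],[0,0,0]], gripper=[-0.2,-0.2,-0.2,-0.2,-0.2])

```text
t: 21.15
position: [483.6, -100.2, 144.8]
tool_rot: [0.997, 0.075, -0.0, 0.0]
wrist_force: [0.4, -0.1, 0.2]
gripper_width: 0.481
```

```bash
python3 -c "
from h import *
ph(0.5,0,99)
from workcell import *
import cv2,pickle
s=get_state();f=grab_frame('wrist');pickle.dump((s,f),open('w17.pkl','wb'))
a=f['color'][:,:,::-1]
cv2.imwrite('pics/w17.png',cv2.resize(a[150:300,240:400],None,fx=4,fy=4,interpolation=cv2.INTER_CUBIC))
a=grab_frame('side')['color'][:,:,::-1];cv2.imwrite('pics/s17.png',cv2.resize(a[200:310,210:350],None,fx=5,fy=5,interpolation=cv2.INTER_CUBIC))"
```

```text
t 21.15 pos [ 483.6 -100.2  144.8] yaw 8.56 F [ 0.4 -0.1  0.2] w 0.481
off before-rot [0.0046 0.0018 0.1145] after-rot [0.0046 0.0017 0.1145] rot [-0.      0.0001  0.0001] dist 45.8
```

View pics/w17.png

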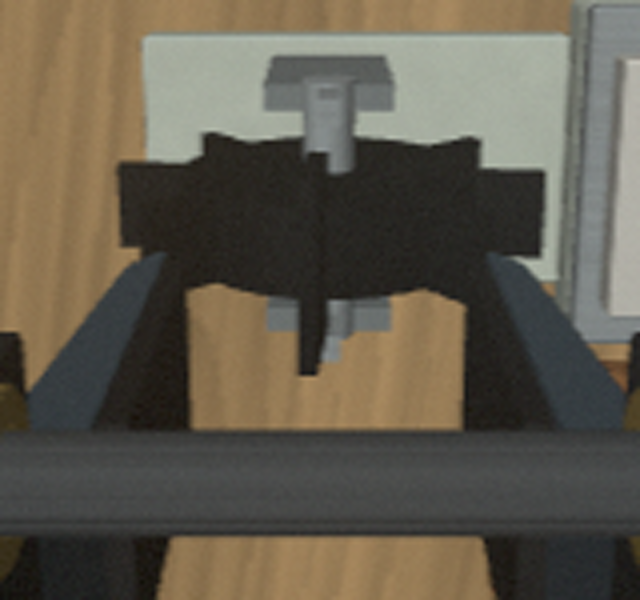

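View pics/s17.png

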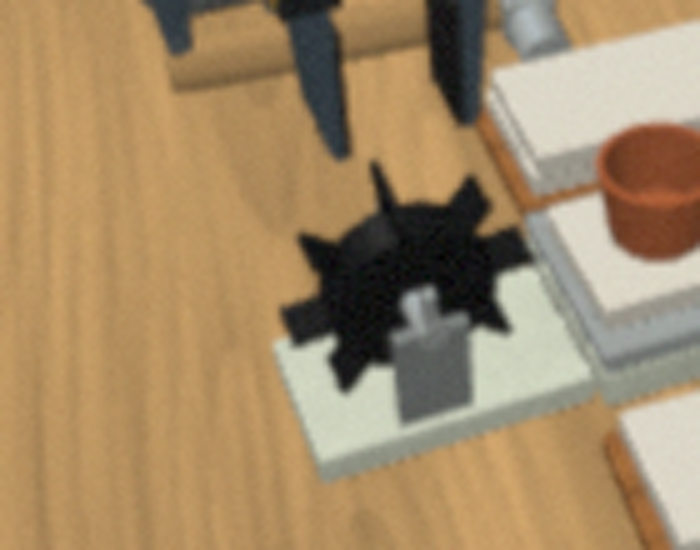

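>>> move_arm(offset=[[0.004,0.0018,0.02],[0,0,0.045],[0,0,0.035],[0,0,0],[0,0,0]], rotation=[[0,0,0],[0,0,0],[0,0,0],[0,0,0],[0,0,0]], gripper=[-0.2,-0.2,-0.2,-0.2,-0.2])

```text
t: 21.88
position: [485.9, -100.8, 105.2]
tool_rot: [0.997, 0.075, 0.0, 0.0]
wrist_force: [0.5, -0.1, 0.7]
gripper_width: 0.402
```

```bash
python3 -c "
from h import *
ph(0.3,0,99)
from workcell import *
import cv2,pickle
a=grab_frame('side')['color'][:,:,::-1];cv2.imwrite('pics/s18.png',cv2.resize(a[200:310,210:350],None,fx=5,fy=5,interpolation=cv2.INTER_CUBIC))"
```

```text
t 21.875 pos [ 485.9 -100.8  105.2] yaw 8.56 F [ 0.5 -0.1  0.7] w 0.402
off before-rot [-0.0013 -0.0005  0.0154] after-rot [-0.0013 -0.0005  0.0154] rot [ 0.     -0.0001  0.0001] dist 6.2
```

View pics/s18.png

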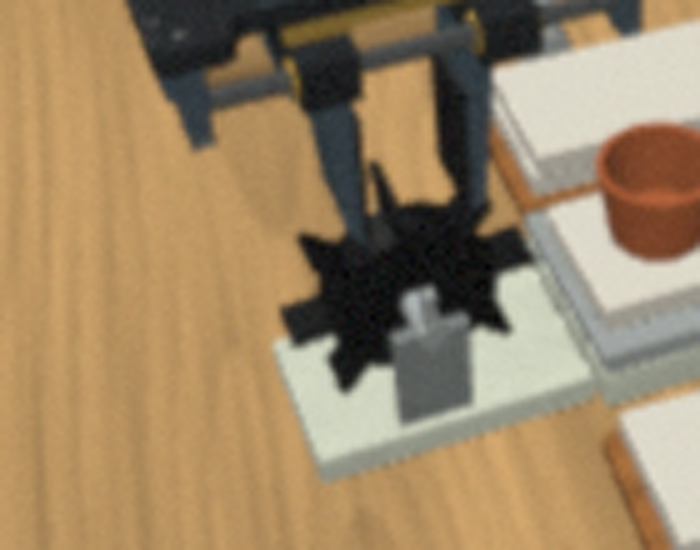

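Straddling the long ridge. Lower a little and close.

>>> move_arm(offset=[[-0.001,0,0.0145],[0,0,0],[0,0,0],[0,0,0],[0,0,0]], rotation=[[0,0,0],[0,0,0],[0,0,0],[0,0,0],[0,0,0]], gripper=[-0.2,-0.5,-0.7,-0.85,-0.85])

```text
t: 22.55
position: [484.9, -100.8, 99.2]
tool_rot: [0.997, 0.075, -0.0, 0.0]
wrist_force: [-1.5, -0.2, 0.7]
gripper_width: 0.078
```

>>> move_arm(offset=[[0,0,0],[0,0,0],[0,0,0]], rotation=[[0,0,0],[0,0,0],[0,0,0]], gripper=[-1,-1,-1])

```text
t: 22.92
position: [485.0, -100.8, 99.2]
tool_rot: [0.997, 0.075, -0.0, 0.0]
wrist_force: [-2.1, 0.1, 1.8]
gripper_width: 0.04
```

```bash
python3 -c "
from h import *
ph(0.2,0,99)
from workcell import *
import cv2,pickle
a=grab_frame('side')['color'][:,:,::-1];cv2.imwrite('pics/s19.png',cv2.resize(a[200:310,210:350],None,fx=5,fy=5,interpolation=cv2.INTER_CUBIC))"
```

```text
t 22.925 pos [ 485.  -100.8   99.2] yaw 8.57 F [-2.1  0.1  1.8] w 0.04
off before-rot [ 0.0008 -0.0002  0.0004] after-rot [ 0.0008 -0.0002  0.0004] rot [0.     0.0001 0.0001] dist 0.4
```

View pics/s19.png

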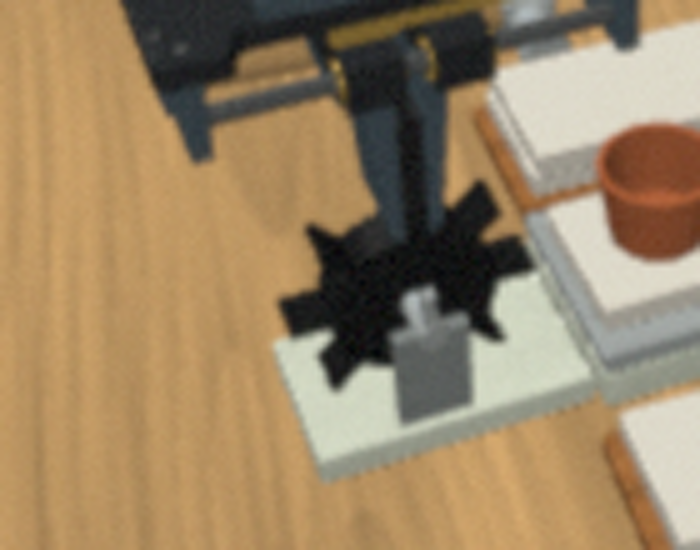

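>>> move_arm(offset=[[0,0,0],[0,0,0],[0,0,0],[0,0,0],[0,0,-0.05]], rotation=[[0,0,0],[0,0,0],[0,0,0],[0,0,0],[0,0,0]], gripper=[-0.6,-0.4,-0.3,-0.3,-0.3])

```text
t: 23.6
position: [484.1, -100.5, 118.2]
tool_rot: [0.997, 0.075, -0.002, -0.001]
wrist_force: [0.4, 0.5, -0.6]
gripper_width: 0.349
```

>>> move_arm(offset=[[0,0,-0.08],[0,0,-0.1],[0,0,0],[0,0,0]], rotation=[[0,0,0],[0,0,0],[0,0,0],[0,0,0]], gripper=[-0.3,-0.3,0,0])

```text
t: 24.1
position: [484.7, -100.6, 190.6]
tool_rot: [0.997, 0.075, -0.0, -0.0]
wrist_force: [-0.3, 0.1, -0.5]
gripper_width: 0.497
```

```bash
python3 -c "
from h import *
ph(0.2,0,99)
from workcell import *
import cv2,pickle
s=get_state();f=grab_frame('wrist');pickle.dump((s,f),open('w20.pkl','wb'))
a=f['color'][:,:,::-1]
cv2.imwrite('pics/w20.png',cv2.resize(a[130:280,220:420],None,fx=4,fy=4,interpolation=cv2.INTER_CUBIC))
a=grab_frame('side')['color'][:,:,::-1];cv2.imwrite('pics/s20.png',cv2.resize(a[185:325,250:410],None,fx=4.2,fy=4.2,interpolation=cv2.INTER_CUBIC))"
```

```text
t 24.1 pos [ 484.7 -100.6  190.6] yaw 8.57 F [-0.3  0.1 -0.5] w 0.497
off before-rot [0.0015 0.0004 0.2289] after-rot [0.0013 0.0004 0.2289] rot [-0.      0.0001  0.0001] dist 91.6
```

View pics/w20.png

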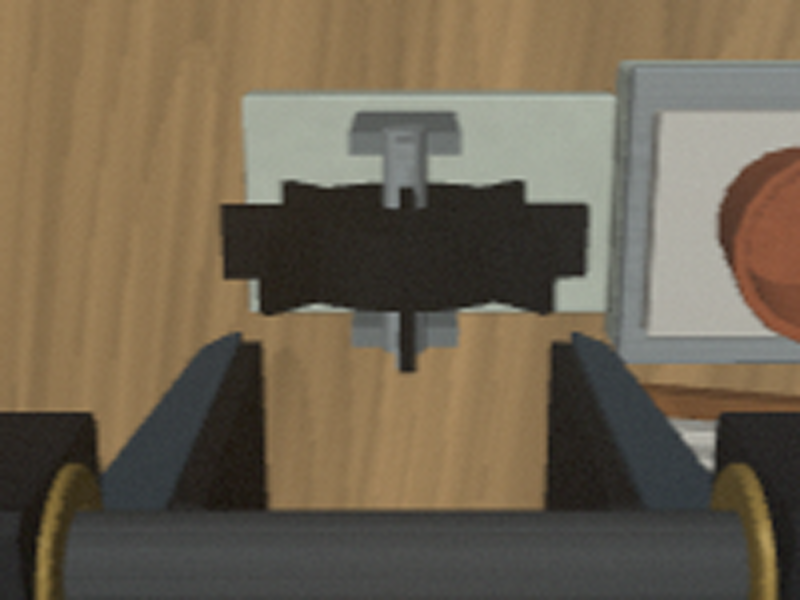

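View pics/s20.png

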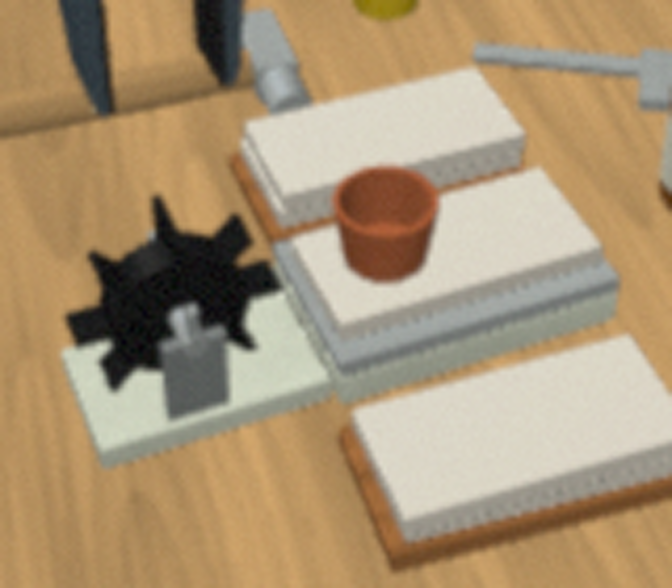

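```bash
python3 - <<'E'
from h import *
from workcell import *
import pickle
c=cam(grab_frame("side"))
off=np.array([-.6,-.3])
for t in(-.15,-.08,0,.08):
    print(t,[((proj(c,wheel(t,y=y))[0]+off-[250,185])*4.2).round(0).tolist() for y in(-20,20)],[((proj(c,wheel(t+k*np.pi/4,y=y))[0]+off-[250,185])*4.2).round(0).tolist() for k in(-1,1) for y in (-10,10)])
s,F=pickle.load(open("w20.pkl","rb"));w=cam(F,s)
for t in(-.08,-.04,0,.04,.08): print(t,[((proj(w,p)[0]-[220,130])*4).round(0).tolist() for p in (wheel(t,y=20),wheel(t,y=-20),wheel(t+np.pi/4,y=-10),wheel(t-np.pi/4,y=-10),wheel(t+np.pi/4,y=10),wheel(t-np.pi/4,y=10))])
print([((proj(w,hp2w([-140,y,78])[0])[0]-[220,130])*4).round(0).tolist() for y in(-27,27)])
E
python3 -c "
import cv2
a=cv2.imread('pics/s20.png');cv2.imwrite('pics/s20c.png',cv2.resize(a[170:430,50:330],None,fx=2.2,fy=2.2))"
```

```text
-0.15 [[163.0, 249.0], [135.0, 193.0]] [[88.0, 287.0], [76.0, 258.0], [235.0, 228.0], [220.0, 201.0]]
-0.08 [[170.0, 246.0], [142.0, 190.0]] [[92.0, 281.0], [80.0, 252.0], [241.0, 230.0], [226.0, 203.0]]
0 [[179.0, 243.0], [151.0, 188.0]] [[98.0, 274.0], [85.0, 246.0], [247.0, 232.0], [232.0, 205.0]]
0.08 [[187.0, 241.0], [159.0, 186.0]] [[104.0, 268.0], [91.0, 240.0], [253.0, 236.0], [238.0, 209.0]]
-0.08 [[383.0, 206.0], [384.0, 371.0], [533.0, 316.0], [248.0, 309.0], [536.0, 236.0], [245.0, 231.0]]
-0.04 [[392.0, 206.0], [392.0, 371.0], [539.0, 314.0], [253.0, 311.0], [542.0, 235.0], [250.0, 232.0]]
0 [[401.0, 206.0], [401.0, 372.0], [544.0, 313.0], [258.0, 313.0], [547.0, 234.0], [255.0, 234.0]]
0.04 [[410.0, 206.0], [409.0, 371.0], [549.0, 311.0], [263.0, 314.0], [552.0, 233.0], [260.0, 235.0]]
0.08 [[418.0, 206.0], [418.0, 371.0], [554.0, 309.0], [268.0, 316.0], [557.0, 231.0], [266.0, 236.0]]
[[401.0, 357.0], [401.0, 154.0]]
```

View pics/s20c.png

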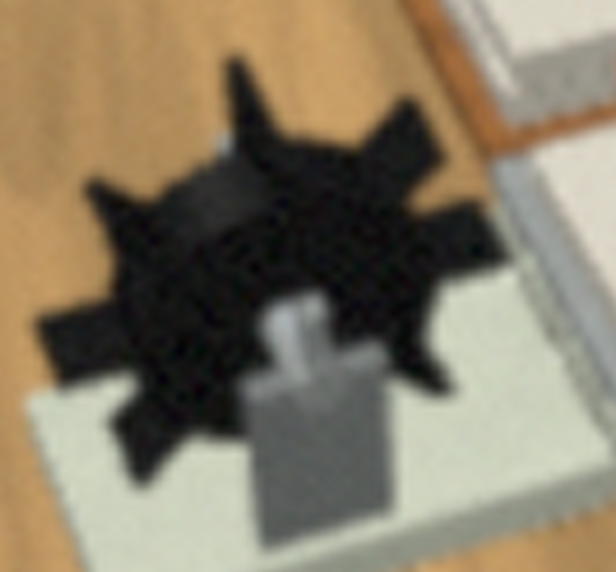

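>>> move_arm(offset=[[0,0,-0.1],[0.08,0,-0.05],[0.12,0,0],[0.06,0,0],[0,0,0]], rotation=[[0,0,0],[0,0,0],[0,0,0],[0,0,0],[0,0,0]], gripper=[0,0,0,0,0])

```text
t: 24.88
position: [588.8, -84.9, 249.2]
tool_rot: [0.997, 0.075, -0.001, -0.0]
wrist_force: [-0.1, 1.1, 0.2]
gripper_width: 0.502
```

>>> move_arm(offset=[[0,0.12,0],[0,0.05,0],[0,0,0],[0,0,0]], rotation=[[0,0,0],[0,0,0],[0,0,0],[0,0,0]], gripper=[0,0,0,0])

```text
t: 25.38
position: [597.5, -151.7, 251.1]
tool_rot: [0.997, 0.075, -0.0, -0.0]
wrist_force: [-0.2, 0.3, 0.1]
gripper_width: 0.501
```

```bash
python3 -c "
from h import *
ph(0.2,0,99)
from workcell import *
import cv2,pickle
s=get_state();f=grab_frame('wrist');pickle.dump((s,f),open('w21.pkl','wb'))
a=f['color'][:,:,::-1]
cv2.imwrite('pics/w21.png',a)
cv2.imwrite('pics/w21c.png',cv2.resize(a[80:280,170:430],None,fx=3,fy=3,interpolation=cv2.INTER_CUBIC))"
```

```text
t 25.375 pos [ 597.5 -151.7  251.1] yaw 8.56 F [-0.2  0.3  0.1] w 0.501
off before-rot [-0.2584 -0.1675  0.3806] after-rot [-0.2587 -0.1678  0.3803] rot [-0.0002  0.0001  0.0001] dist 195.8
```

View pics/w21.png

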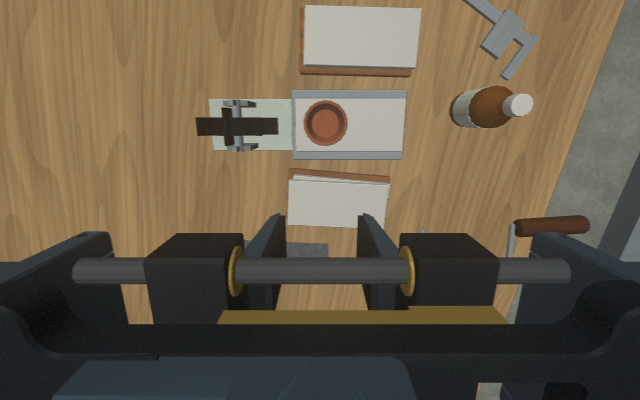

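```bash
python3 -c "
import cv2
a=cv2.imread('pics/w21.png');cv2.imwrite('pics/w21d.png',cv2.resize(a[0:170,280:420],None,fx=5,fy=5,interpolation=cv2.INTER_CUBIC)[:, :][:850][400:850])"
```

```text
(no output)
```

View pics/w21d.png

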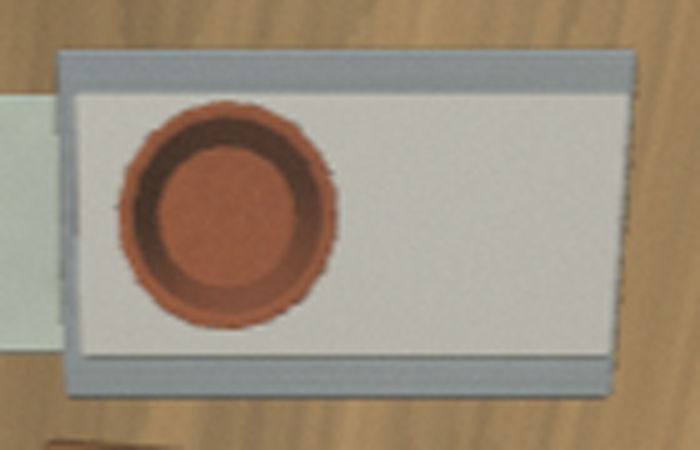

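```bash
python3 -c "
import cv2
a=cv2.imread('pics/w21.png');cv2.imwrite('pics/w21e.png',cv2.resize(a[0:85,290:430],None,fx=5,fy=5,interpolation=cv2.INTER_CUBIC))"
```

```text
(no output)
```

View pics/w21e.png

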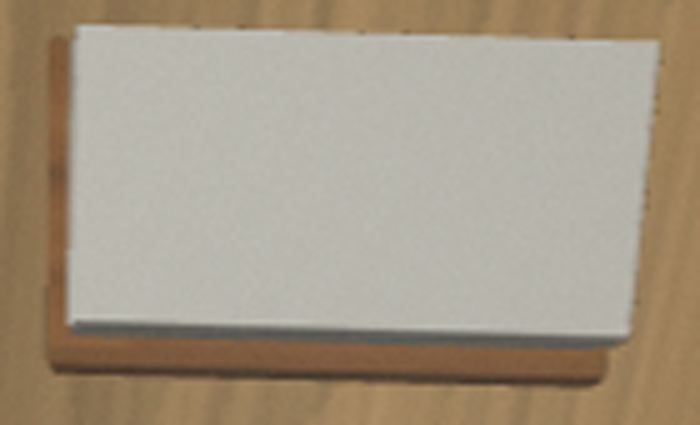

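```bash
python3 - <<'E'
from h import *
import pickle
s,f=pickle.load(open("w21.pkl","rb"));c=cam(f,s)
o=lambda sx,sy,u,v:(c,(sx,sy),np.array([280+u/5,80+v/5]))
e=lambda sx,sy,u,v:(c,(sx,sy),np.array([290+u/5,v/5]))
R_={}
for n,L,W,z,ob in [("hot",150,90,34,[o(-1,1,58,51),o(1,1,637,51),o(1,-1,612,397),o(-1,-1,66,397)]),
("tile",140,66,46,[o(-1,1,76,94),o(1,1,632,94),o(1,-1,612,355),o(-1,-1,82,355)]),
("mid",140,66,36,[e(-1,1,76,26),e(1,1,659,42),e(1,-1,630,334),e(-1,-1,68,324)])]:
    r=fitrect(L,W,z,ob,[620,-80,.15]);R_[n]=r[0];print(n,r[0].round(3),r[1])
a=R_["hot"][2];d=R_["tile"][:2]-R_["hot"][:2]
print("tile in hp",np.cos(a)*d[0]+np.sin(a)*d[1],-np.sin(a)*d[0]+np.cos(a)*d[1],np.degrees(R_["tile"][2]-a))
E
```

```text
hot [ 6.2498e+02 -8.0280e+01  1.5000e-01] [-0.6 -0.4  0.6 -0.4  0.3  0.5 -0.4  0.5]
tile [ 6.2559e+02 -7.9487e+01  1.5000e-01] [-0.3 -0.4  0.3 -0.4  0.3  0.5 -0.3  0.5]
mid [6.22227e+02 2.56940e+01 1.28000e-01] [-0.7 -0.5  0.2 -0.7 -0.   1.   0.5  0.3]
tile in hp 0.7211255905227917 0.6932172425588946 -0.008587000063979054
```

```bash
python3 - <<'E'
from h import *
import pickle,cv2
s,f=pickle.load(open("w5.pkl","rb"));c=cam(f,s)
for z in(36,):
  x,y,a=622.2-1.3,25.9,.128
  p=[x-70*np.cos(a)+33*np.sin(a),y-70*np.sin(a)-33*np.cos(a),z]
  q=[x+70*np.cos(a)+33*np.sin(a),y+70*np.sin(a)-33*np.cos(a),z]
  print([((proj(c,t)[0]-[200,20])*3.1).round(0) for t in(p,q)])
a=cv2.imread("pics/w5.png");cv2.imwrite("pics/w5m.png",cv2.resize(a[50:200,285:325],None,fx=5,fy=5,interpolation=cv2.INTER_CUBIC)[150:])
from workcell import *
cv2.imwrite("pics/fin_side.png",grab_frame("side")["color"][:,:,::-1])
E
```

```text
[array([337., 519.]), array([321., 126.])]
```

View pics/w5m.png

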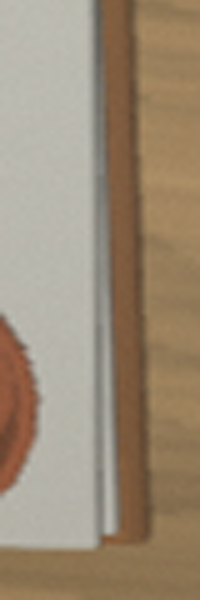

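View pics/fin_side.png

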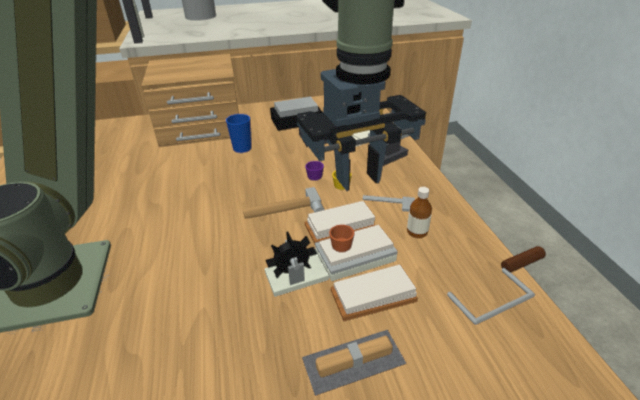

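```bash
python3 -c "
from workcell import *
print(close_job())"
```

```text
the job is handed in; nothing more can be done
None
```

The job is done and handed in at about 25.5 s, in the order you asked. The last pictures show everything where it should be.

- **Ring clamp:** it lies along the middle of the felt mat. I judged this by eye in the wrist and side pictures, where the margins look even.
- **Tile and crucible:** I gripped the top tile by its long sides and slid it across. The gripper carried its weight for the last stretch, so it hung up to 2 mm above the plate. It was never raised above its starting height. In the last fit it sits about 0.7 mm off centre in x and in y, and square to within 0.1°. The crucible stands on it, as before.
- **Stack:** the middle tile's visible corner matches its position before the slide to within about 1 pixel. The lowest tile and the rest of the bench look unmoved.
- **Thumbwheel:** two pushes and a squeeze on the long ridge brought it to about 0 ± 0.02 rad, seen from above. The ridge lines up with the pointers and its neighbours are symmetrical. The side camera reads about 0.05 rad off, but its view is coarser, so I trusted the wrist view.

On the first pictures, the scene and side cameras disagreed by up to about 20 mm. I used the wrist camera for every placing.

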